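# Rock the battery pack into the microscope lamp's power unit and latch it

### The job

Load the stepped battery pack into the open bay of the microscope lamp's power unit: tip its low-stepped nose down and in under the steel keeper, push it gently against the spring contacts and rock the tail down until the pack lies flat and fully home, then let go of the pack and slide the latch fully over its tail. The bay is delicate, so never push or press the pack with more than about 12 N, and leave the other pack, the jar, the dish and the beaker where they are.

Things in the scene. Friction and masses are not known exactly. Their poses are not given: they have to be found in the camera images.
- pack: The battery pack to load: black plastic, 84 x 40 x 42 mm high (x, y, z), about 0.2 to 0.4 kg. Origin: centre of its underside, z up. Its tall middle block reaches from x = -24 to +30 mm and is 42 mm high, with plain parallel sides 40 mm apart, good to grip. At -x is the nose, a long low step (x -42 to -24 mm, 10 mm high, 37 mm wide, two brass contacts on its end face); at +x is the tail, a short higher step (x 30 to 42 mm, 16 mm high).
- pack_nose (a point): Middle of the bottom edge of the pack's nose end, on the pack at x = -42 mm, z = 0. Axes as the pack's.
- power_unit: Fixed lamp power unit: low grey box, x -95 to +125, y +-55 mm, deck 32 mm above the table; origin on its underside, z up. In its trough lies an aluminium cradle with the bay, keeper, contacts and latch. Each unit's cradle is fitted up to 8 mm off its middle place along x, either way (not in these poses; find it by feel or sight), and stays there. The x of cradle parts below is for the middle place.
- bay_floor (a point): Point of the unit, level with the bay floor (18 mm above the table), where the seated pack's origin belongs if the cradle is in its middle place; axes as the unit's. Seated, the pack is parallel to the unit, nose to -x, underside on the floor, top 28 mm above the deck. The bay is 44 mm wide (2 mm spare each side of the pack), 14 mm deep, its sides flared to 50 mm at the deck.
- keeper_mid (a point): Middle place of the keeper's lower edge, x = -34 mm, 16 mm above the bay floor. The steel keeper, 5 mm thick, bridges the bay from there to x = -60 mm. Under it the sprung contact plate faces +x, its face at x = -39 mm when free; it yields up to 5 mm to -x: 3 N at first, 8.5 N at the end, then a hard stop. The nose fits under the keeper with the pack tilted 12 to 20 degrees nose down (a little more at first touch).
- tail_wall_mid (a point): Middle place of the top edge of the bay's tail wall, an upright face at x = +42 mm, 14 mm above the bay floor. The tail gets down past it only while the nose holds the contact plate 4 to 5 mm in (the seated pack holds it 3 mm in). The spring then jams the tail against the wall: the last millimetres need a 4 to 8 N press from above. To set the nose on the floor short of the keeper, tilt 20 degrees or so: the tail must clear the latch.
- latch (a joint): Latch behind the tail wall, m: 0 = drawn back, 0.016 = fully shut, slid to -x over the tail step. Needs 2 N, stays where left, shuts only over a flat pack. Tongue 4 mm thick, top 40.5 mm above the table, tip at x = 51 mm at 0, between guides (y +-19 to 25, to 41 mm above the table). Black fin on it: x 81 to 95 mm at 0, 12 mm wide in y, top 63 mm above the table, to pinch or push.
- spare_pack: Another pack that does not fit, to be left alone: black, a plain block 60 x 54 x 36 mm without steps. Origin: centre of underside.
- seed_jar: Small closed jar, 36 mm across, 55 mm high. Origin: centre of underside.
- dish: Closed glass dish, 90 mm across, 14 mm high. Origin: centre of underside.
- beaker: Glass beaker, 70 mm across, 80 mm high. Origin: centre of underside.
Things that resemble listed ones, but are neither listed nor needed, are in the scene too. What is shaped like the pack but pink or purple is not meant.

How it is judged:
By the outcome, as a careful person would: the job done as asked, in the order asked, and still so for the second after the job is handed in, with the robot touching nothing.
It also fails if it takes over 69 s, if anything falls off the work surface, if the arm or the gripper's body presses on something with over 40 N, if the wrist force passes 120 N, or if a joint passes its speed limit or range.

### The arm

A 7-joint arm with a two-finger parallel gripper is mounted at the origin on the work surface. World frame = base frame: x ahead of the robot, y to its left, z up, the work surface at z = 0. Lengths are in m, angles in rad, forces in N, time in s.
With the tool pointing down it reaches from about 0.4 to 0.85 m from the base axis. Payload 4.5 kg.
Tool frame: the origin (TCP) lies midway between the tips of the shut fingers; the grasp point (between the pads) lies 19 mm behind it; z points along the fingers, y is the direction in which the jaws open and shut (so a half turn about z gives the same grasp; the last joint's range is limited). The gripper opens to 88 mm and grips with 3 to 60 N. Pads are 18 mm wide; open, the fingers measure 123 mm over their backs; the gripper's body (75 mm by 187 mm) begins 45 mm behind the grasp point.
Start: joints at [-1.131, 0.689, -0.195, 1.565, 0.157, 0.902, -0.215], TCP at [0.247, 0.574, 0.239] pointing down, gripper open.
Joint ranges: [-3.01, 3.01], [-0.46, 2.08], [-1.47, 1.51], [0.13, 2.56], [-1, 4.14], [0.04, 2.09], [-2.66, 2.66]. Speed limits (rad/s): [2.57, 2.57, 3.14, 3.14, 3.14, 3.14, 3.14].

### API

Orientations are given as a unit quaternion [x, y, z, w].
In Python, from plant import get_state, snapshot, finish_job, regions_of gives the robot as it stands.
- The arm moves only by the tool send_rows, never from a script. Its argument "series" is a list of rows, each an object of numbers: "grip": the opening, from 0 (shut) to 1 (fully open); "dx", "dy", "dz": the shift along the tool's x, y, z in mm; "turn": the turn about the tool's z in rad. A call has 1 to 20 rows; each row shifts and turns the commanded pose from where the row before left it, along the tool's axes as they then stand; what a row does not reach is not made up. A row lasts 1/10 s, in which the tool goes at most 50 mm and 8.59 degrees, less where a joint would pass 70% of its speed; a pose out of reach is approached as far as the arm can. A call is refused whole if a number of a shift passes 50 or a number of a turn 0.15, either way. A call with a gripper value outside its range is refused whole. The fingers move at their own pace and stop on an object; "force" is the grip in N (left out, the last holds). Time passes only in rows, so rows that do not move let the fingers close. It gives the time, the measured TCP pose, the force and the opening at its end, in the units of the state.
- get_state(): the state, without advancing time (a new reading comes with each control period).
- snapshot(name): name is "scene" or "top" or "wrist"; returns a dict with "img" (400x640x3 uint8, red, green, blue), "depth" (400x640 float32, m along the optical axis (not along the pixel's ray), 0 where there is no reading), "fov_y" (degrees; the focal length in pixels is half the picture's height over the tangent of half this angle, whatever the lens; pixels are square), "cx", "cy" (the principal point, pixels), "R" (3x3) and "t" (3): a world point X has camera coordinates R X + t. Camera axes: x right, y down, z forward; pixel columns grow to the right and rows downward; lengths in m; the calibration is good to about 2 mm. A picture is of the moment at which its call begins.
- finish_job(): hands the job in, once; it reports no verdict.
Trained networks look in a picture, given as the dict that the camera call returned (one of the last four; its "shot" number tells which), for a name from the list of things; names that differ only in an ending like _2 or _b are one class to them, and where a whole thing is asked for, a point or a joint stands for the part that bears it (a point fixed in the world has none). Each returns a list of dicts, best first, with "score" (0 to 1); they miss things now and then, are a little off and sometimes report something else, mostly with a low value. They report only what shows in the picture. A call takes as long as a camera call. They do not tell look-alikes from the thing itself.
- regions_of(picture, target): "pixels" (400x640 bool, what is visible of it) and "extent" ([left, top, right, bottom] in pixels, round what is visible of it).
The state is a dict: "clock": time; "q": joint angles; "qd": joint speeds; "joint_torque": joint torques, N m; "tool_pos": TCP position; "eef_rot": TCP orientation; "contact_force": force on the tool from outside, world axes, zero at the start; "moment": the same for the moment, N m; "opening": opening from 0.0 (shut) to 1.0 (fully open).
Only numpy, scipy, OpenCV 4.12 (cv2) and the standard library are available. Lean on these libraries where they do the work, as an engineer would, in place of code of your own. Each camera call takes 0.05 s, during which the arm holds its last target.

## Working session

There is one attempt and no reset: what is moved stays moved. The work goes in short steps, Python scripts to look and compute and a tool call to move; the robot and the scene stay as the last step left them, time stands still between calls to the robot, and variables do not carry over. Pictures are saved under pics/ and viewed, and the job is handed in when it is done.

Besides the shell and the picture viewer there is one more tool, called as name([rows], argument=value, ...), one row to a line, values as JSON. send_rows: Moves the arm, as the interface text tells. Its arguments: {"type":"object","properties":{"series":{"type":"array","items":{"type":"object","properties":{"grip":{"type":"number"},"dx":{"type":"number"},"dy":{"type":"number"},"dz":{"type":"number"},"turn":{"type":"number"}}}},"force":{"type":"number"}},"required":["series"]}

```bash
mkdir -p pics; ls; cat > h.py <<'E'
import numpy as np, cv2, pickle
from plant import get_state, snapshot, finish_job, regions_of
from scipy.spatial.transform import Rotation as Ro
def save(p,n,img=None):
    im=p['img'] if img is None else img
    cv2.imwrite('pics/'+n,cv2.cvtColor(im,cv2.COLOR_RGB2BGR))
def cloud(p):
    h,w=p['depth'].shape
    f=(h/2)/np.tan(np.radians(p['fov_y'])/2)
    v,u=np.mgrid[0:h,0:w]
    d=p['depth']
    C=np.stack([(u-p['cx'])/f*d,(v-p['cy'])/f*d,d],-1)
    W=(C-p['t'])@p['R']
    W[d==0]=np.nan
    return W
def proj(p,X):
    f=200/np.tan(np.radians(p['fov_y'])/2)
    c=np.atleast_2d(X)@p['R'].T+p['t']
    return np.stack([c[:,0]/c[:,2]*f+p['cx'],c[:,1]/c[:,2]*f+p['cy']],1)
def dump(p,n): pickle.dump(p,open(n+'.pkl','wb'))
def load(n): return pickle.load(open(n+'.pkl','rb'))
E
python3 - <<'E'
from h import *
print(get_state())
for n in ['scene','top']:
    p=snapshot(n); save(p,n+'0.png'); dump(p,n+'0')
    for t in ['pack','power_unit','spare_pack','latch','seed_jar','dish','beaker']:
        for r in regions_of(p,t): print(n,t,round(r['score'],2),r['extent'])
E
```

```text
pics
{'clock': 0.0, 'q': array([-1.13118598,  0.68999795, -0.19452837,  1.56631742,  0.157324  ,
        0.90247516, -0.21511047]), 'qd': array([-0.00077925,  0.00069212, -0.00116766,  0.00075638, -0.00093015,
       -0.00080948, -0.00065421]), 'joint_torque': array([-7.06161809e-04, -5.27544415e+01, -1.26706269e+00, -1.53428507e+01,
       -5.25806984e-02,  6.45440596e-03,  1.51291797e-04]), 'tool_pos': array([0.24652696, 0.57365787, 0.23790876]), 'eef_rot': array([ 2.01468334e-01,  9.79494614e-01, -8.94043569e-04, -1.15215024e-04]), 'contact_force': array([-0.24999351,  0.51690673,  0.89140292]), 'moment': array([0.00091847, 0.0050126 , 0.03523276]), 'opening': 0.9992906266570536}
scene pack 0.91 [356.1, 181.0, 394.6, 218.1]
scene pack 0.81 [324.9, 203.3, 363.3, 246.2]
scene pack 0.63 [373.9, 159.7, 407.7, 193.7]
scene power_unit 0.55 [125.3, 234.3, 272.0, 333.5]
scene spare_pack 0.88 [270.7, 172.9, 305.5, 201.6]
scene latch 0.62 [354.5, 180.0, 397.7, 219.0]
scene latch 0.59 [152.8, 236.1, 187.5, 266.4]
scene seed_jar 0.55 [372.1, 230.2, 396.4, 264.4]
scene dish 0.87 [299.7, 156.0, 340.0, 174.8]
scene dish 0.56 [358.9, 182.5, 400.3, 217.2]
scene beaker 0.9 [347.7, 249.3, 387.1, 313.3]
scene beaker 0.33 [356.9, 183.7, 399.2, 216.6]
scene beaker 0.19 [127.3, 236.2, 272.2, 328.9]
top pack 0.77 [189.5, 206.8, 215.1, 242.5]
top pack 0.67 [280.2, 188.4, 314.3, 212.6]
top pack 0.63 [239.6, 187.1, 258.3, 222.4]
top power_unit 0.61 [385.9, 167.3, 459.2, 271.3]
top spare_pack 0.65 [274.0, 268.7, 302.5, 297.0]
top latch 0.93 [422.6, 234.5, 441.6, 258.8]
top dish 0.74 [211.1, 277.4, 251.7, 314.4]
top beaker 0.83 [330.1, 112.0, 361.7, 143.9]
```

View pics/scene0.png

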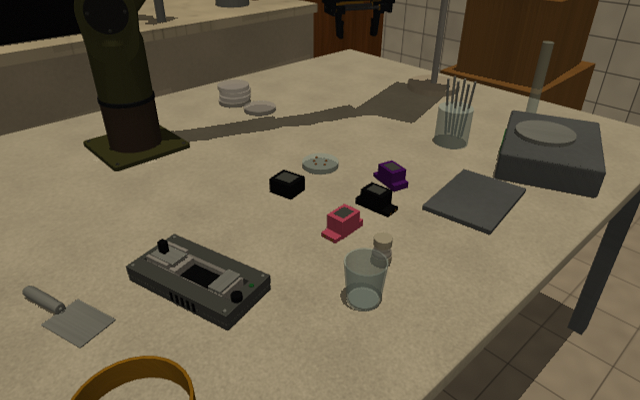

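View pics/top0.png

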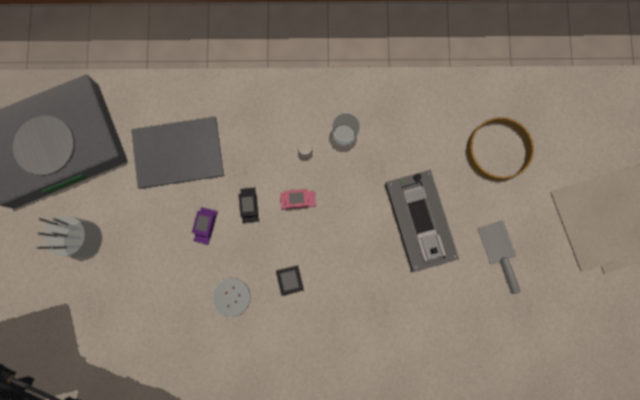

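```bash
python3 - <<'E'
from h import *
p=load('scene0'); im=p['img'][140:320,110:430]
a=cv2.resize(im[10:120,200:310],None,fx=5,fy=5,interpolation=cv2.INTER_CUBIC); save(p,'c1.png',a)
p=load('top0'); im=p['img'][160:340,180:480]
save(p,'c2.png',cv2.resize(im,None,fx=2.6,fy=2.6,interpolation=cv2.INTER_CUBIC))
E
```

```text
(no output)
```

View pics/c1.png

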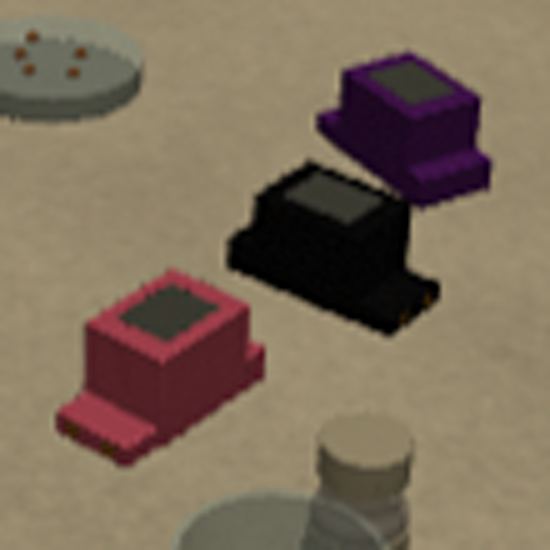

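View pics/c2.png

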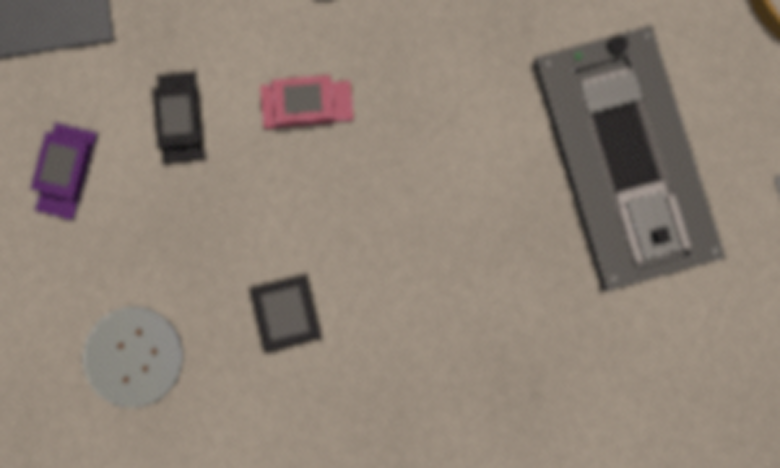

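The stepped black pack is at scene (376,197) / top (248,205). The plain black block at top (289,280) is the spare. The stepped pink pack (298,199) and purple pack (204,225) are look-alikes. The enlarged crop confirms the black one, with its brass nose toward scene lower right. On the power unit, the latch fin is at top (434,250) and the keeper at about (415,195).

```bash
python3 - <<'E'
from h import *
for n in ['scene0','top0']:
    p=load(n); W=cloud(p)
    print(n,'cam pos',-p['R'].T@p['t'],'f',200/np.tan(np.radians(p['fov_y'])/2),p['R'].round(2).tolist())
    print('table z',np.nanmedian(W[330:340,300:320,2]) )
p=load('top0');W=cloud(p)
for uv in [(248,205),(298,199),(204,225),(289,280),(434,250),(420,215),(415,195),(415,180),(344,135),(305,152),(232,296)]:
    print(uv,W[uv[1],uv[0]].round(4))
# pack region
def rect(sl,zlo,zhi):
    A=W[sl]; m=(A[...,2]>zlo)&(A[...,2]<zhi); pts=A[m]
    r=cv2.minAreaRect((pts[:,:2]*1000).astype(np.float32)); return m.sum(),r
s=np.s_[180:230,232:266]
print('pack all',rect(s,.006,.06)); print('block',rect(s,.035,.06)); 
for lo,hi in[(.006,.012),(.012,.02),(.035,.05)]:
    A=W[s]; m=(A[...,2]>lo)&(A[...,2]<hi); print(lo,hi,m.sum(),np.nanmean(A[m],0))
s=np.s_[160:280,375:470]
print('unit',rect(s,.02,.07))
print('deck',rect(s,.028,.036))
print('fin',rect(s,.05,.07), np.nanmean(W[s][(W[s][...,2]>.05)],0))
E
```

```text
scene0 cam pos [ 1.17449241 -0.44265374  0.55265685] f 479.7449597728065 [[0.69, 0.73, 0.01], [0.39, -0.36, -0.85], [-0.62, 0.59, -0.53]]
table z -0.00010681902845188654
top0 cam pos [0.46848044 0.09446705 1.22764098] f 512.0857999060673 [[-0.0, -1.0, -0.01], [-0.99, 0.0, -0.14], [0.14, 0.01, -0.99]]
table z 0.000903786525961009
(248, 205) [0.6248 0.2397 0.0413]
(298, 199) [0.638  0.1226 0.0458]
(204, 225) [0.5779 0.3412 0.0429]
(289, 280) [0.4512 0.1435 0.0356]
(434, 250) [ 0.518  -0.1847  0.0658]
(420, 215) [ 0.6026 -0.1658  0.0195]
(415, 195) [ 0.6474 -0.1512  0.0401]
(415, 180) [ 0.6843 -0.1537  0.0333]
(344, 135) [0.803  0.0105 0.0016]
(305, 152) [0.7483 0.106  0.0531]
(232, 296) [0.4139 0.278  0.0104]
pack all (np.int64(638), ((632.2041625976562, 240.03506469726562), (76.0398178100586, 119.2402114868164), 86.7563247680664))
block (np.int64(401), ((627.828125, 241.12245178222656), (55.01472091674805, 40.55257034301758), 6.0809197425842285))
0.006 0.012 90 [0.6449252  0.24286987 0.00906944]
0.012 0.02 108 [0.61459191 0.23775311 0.01567631]
0.035 0.05 400 [0.62751491 0.24068122 0.04273706]
unit (np.int64(3987), ((591.077880859375, -167.30032348632812), (220.3203582763672, 112.44462585449219), 15.550834655761719))
deck (np.int64(2615), ((591.1439208984375, -166.91448974609375), (220.4747314453125, 112.18197631835938), 15.284745216369629))
fin (np.int64(41), ((518.6854248046875, -186.56788635253906), (13.528786659240723, 12.931731224060059), 13.196170806884766)) [ 0.51854933 -0.1857093   0.0619224 ]
```

send_rows([
  {"turn": -0.13,"grip": 1},
  {"turn": -0.13},
  {"turn": -0.13},
  {"turn": -0.13},
  {"dx": -28,"dy": -31},
  {"dx": -28,"dy": -31},
  {"dx": -28,"dy": -31},
  {"dx": -28,"dy": -31},
  {"dx": -28,"dy": -31},
  {"dx": -28,"dy": -31},
  {"dx": -28,"dy": -31},
  {"dx": -28,"dy": -31},
  {"dx": -28,"dy": -31},
  {"dx": -28,"dy": -31},
  {"dx": -28,"dy": -31},
  {"dx": -28,"dy": -31},
  {},
  {},
])

```text
schema error: expected keys grip, dx, dy, dz, turn
```

```bash
python3 - <<'E'
from h import *
s=get_state(); print(s['tool_pos'],s['contact_force'],np.degrees(Ro.from_quat(s['eef_rot']).as_matrix()).round(1)[:, :], s['clock'])
p=snapshot('wrist'); save(p,'w1.png'); dump(p,'w1'); print(-p['R'].T@p['t'],p['R'].round(2).tolist())
for r in regions_of(p,'pack'): print(r['score'],r['extent'])
E
```

```text
[0.24670034 0.57429287 0.23877451] [ 0.07280432 -0.10793779 -0.32980576] [[-52.6  22.6   0. ]
 [ 22.6  52.6   0. ]
 [  0.    0.  -57.3]] 0.8
[0.17545391 0.60338799 0.38589155] [[0.39, 0.92, -0.0], [0.88, -0.38, 0.3], [0.27, -0.12, -0.95]]
```

View pics/w1.png

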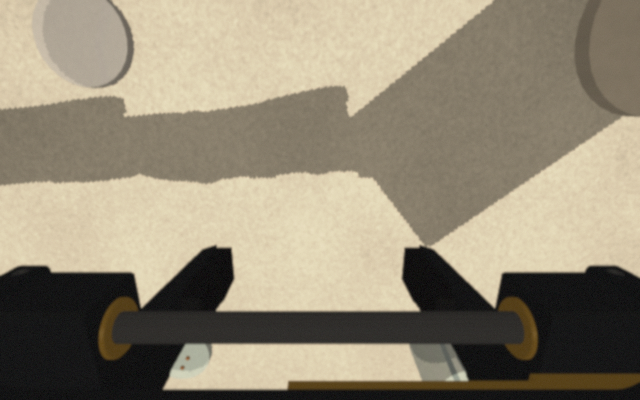

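send_rows([
  {"dx": 0,"dy": 0,"dz": 0,"turn": -0.13,"grip": 1},
  {"dx": 0,"dy": 0,"dz": 0,"turn": -0.13,"grip": 1},
  {"dx": 0,"dy": 0,"dz": 0,"turn": -0.13,"grip": 1},
  {"dx": 0,"dy": 0,"dz": 0,"turn": -0.13,"grip": 1},
  {"dx": -28,"dy": -31,"dz": 0,"turn": 0,"grip": 1},
  {"dx": -28,"dy": -31,"dz": 0,"turn": 0,"grip": 1},
  {"dx": -28,"dy": -31,"dz": 0,"turn": 0,"grip": 1},
  {"dx": -28,"dy": -31,"dz": 0,"turn": 0,"grip": 1},
  {"dx": -28,"dy": -31,"dz": 0,"turn": 0,"grip": 1},
  {"dx": -28,"dy": -31,"dz": 0,"turn": 0,"grip": 1},
  {"dx": -28,"dy": -31,"dz": 0,"turn": 0,"grip": 1},
  {"dx": -28,"dy": -31,"dz": 0,"turn": 0,"grip": 1},
  {"dx": -28,"dy": -31,"dz": 0,"turn": 0,"grip": 1},
  {"dx": -28,"dy": -31,"dz": 0,"turn": 0,"grip": 1},
  {"dx": -28,"dy": -31,"dz": 0,"turn": 0,"grip": 1},
  {"dx": -28,"dy": -31,"dz": 0,"turn": 0,"grip": 1},
  {"dx": 0,"dy": 0,"dz": 0,"turn": 0,"grip": 1},
  {"dx": 0,"dy": 0,"dz": 0,"turn": 0,"grip": 1},
])

```text
clock: 2.7
tool_pos: [0.6235, 0.2417, 0.2383]
eef_rot: [-0.056, 0.998, -0.0, -0.0]
contact_force: [0.1, 0.8, 0.7]
opening: 0.997
```

```bash
python3 - <<'E'
from h import *
s=get_state(); M=Ro.from_quat(s['eef_rot']).as_matrix(); print(s['tool_pos'],s['contact_force'],'yaw',np.degrees(np.arctan2(M[1,0],M[0,0])), s['clock'],s['q'])
p=snapshot('wrist'); save(p,'w2.png'); dump(p,'w2')
for r in regions_of(p,'pack'): print(r['score'],r['extent'])
E
```

```text
[0.62351298 0.24173213 0.23833384] [0.08044317 0.81410967 0.71380469] yaw -173.61871571773435 2.7 [-0.24346576  0.76881307 -0.38641704  1.41314432  0.31239252  1.02051442
  0.98680653]
0.97 [300.1, 141.9, 336.2, 211.7]
0.81 [381.3, 108.2, 442.4, 188.4]
```

View pics/w2.png

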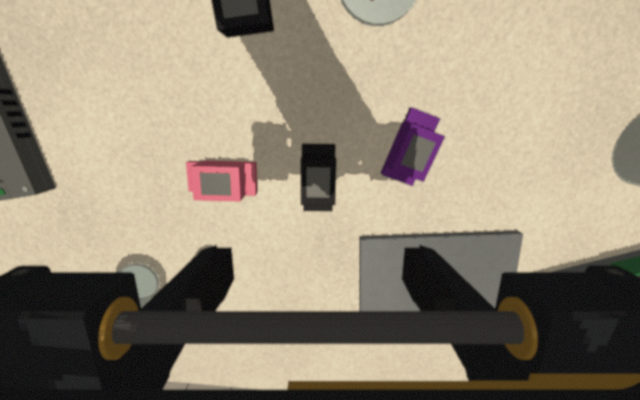

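The black stepped pack is at (318,177), its long axis along image rows. I'll measure it with depth.

```bash
python3 - <<'E'
from h import *
p=load('w2'); W=cloud(p); r=0
s=np.s_[130:222,288:350]; A=W[s]
print('table',np.nanmedian(W[215:225,280:300,2]))
def rect(lo,hi):
    m=(A[...,2]>lo)&(A[...,2]<hi); pts=A[m]; print(lo,hi,m.sum(),cv2.minAreaRect((pts[:,:2]*1000).astype(np.float32)),np.mean(pts,0))
rect(.005,.06);rect(.036,.06);rect(.006,.0125);rect(.0125,.02)
# column profile
for v in range(138,216,3): print(v,W[v,318].round(4))
E
```

```text
table 0.0014456219738624458
0.005 0.06 2347 ((629.1091918945312, 240.85635375976562), (83.71424865722656, 39.813201904296875), 5.916231632232666) [0.62186843 0.23987947 0.03588692]
0.036 0.06 1700 ((626.0684814453125, 240.52235412597656), (54.02115249633789, 39.82969665527344), 5.97634220123291) [0.62502393 0.24023864 0.04332443]
0.006 0.0125 191 ((628.9649047851562, 240.89474487304688), (83.67875671386719, 36.89657211303711), 6.4100823402404785) [0.65406333 0.2427349  0.01078453]
0.0125 0.02 387 ((628.576416015625, 240.7000732421875), (82.37002563476562, 38.843345642089844), 6.3209638595581055) [0.59617701 0.23722899 0.0171434 ]
138 [5.813e-01 2.360e-01 4.000e-04]
141 [0.5847 0.2364 0.0016]
144 [0.5875 0.2367 0.0085]
147 [0.5899 0.237  0.0184]
150 [0.5935 0.2374 0.0168]
153 [0.5969 0.2378 0.0177]
156 [0.5994 0.2381 0.0239]
159 [0.5998 0.2381 0.044 ]
162 [0.6029 0.2385 0.0445]
165 [0.6063 0.2389 0.044 ]
168 [0.6097 0.2392 0.0434]
171 [0.6129 0.2396 0.0442]
174 [0.6163 0.24   0.0441]
177 [0.6197 0.2404 0.0441]
180 [0.6236 0.2408 0.0418]
183 [0.6268 0.2412 0.0427]
186 [0.6297 0.2415 0.0449]
189 [0.6331 0.2419 0.045 ]
192 [0.637  0.2423 0.0433]
195 [0.6403 0.2427 0.044 ]
198 [0.6442 0.2431 0.0427]
201 [0.6476 0.2435 0.0432]
204 [0.6508 0.2439 0.0443]
207 [0.6648 0.2455 0.0114]
210 [0.6686 0.2459 0.0117]
213 [0.676  0.2467 0.0017]
```

send_rows([
  {"dx": 14.5,"dy": -1.3,"dz": 20,"turn": 0.007,"grip": 1},
  {"dx": 0,"dy": 0,"dz": 40,"turn": 0,"grip": 1},
  {"dx": 0,"dy": 0,"dz": 40,"turn": 0,"grip": 1},
  {"dx": 0,"dy": 0,"dz": 40,"turn": 0,"grip": 1},
  {"dx": 0,"dy": 0,"dz": 35,"turn": 0,"grip": 1},
  {"dx": 0,"dy": 0,"dz": 28,"turn": 0,"grip": 1},
  {"dx": 0,"dy": 0,"dz": 15,"turn": 0,"grip": 1},
  {"dx": 0,"dy": 0,"dz": 0,"turn": 0,"grip": 1},
  {"dx": 0,"dy": 0,"dz": 0,"turn": 0,"grip": 1},
])

```text
clock: 3.7
tool_pos: [0.609, 0.2412, 0.0218]
eef_rot: [-0.054, 0.999, 0.001, 0.001]
contact_force: [0.2, 0.3, 0.8]
opening: 0.999
```

```bash
python3 - <<'E'
from h import *
s=get_state(); print(s['tool_pos'],s['contact_force'])
p=snapshot('wrist'); save(p,'w3.png'); dump(p,'w3')
p=snapshot('scene'); save(p,'s3.png',cv2.resize(p['img'][110:260,280:480],None,fx=4,fy=4))
E
```

```text
[0.60896111 0.24121978 0.02181225] [0.213447   0.28252588 0.78518958]
```

View pics/w3.png

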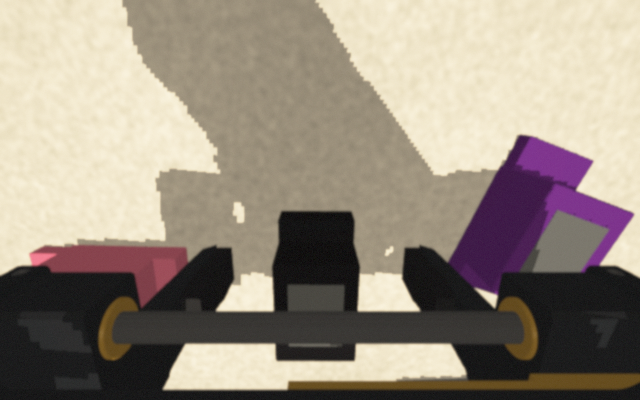

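View pics/s3.png

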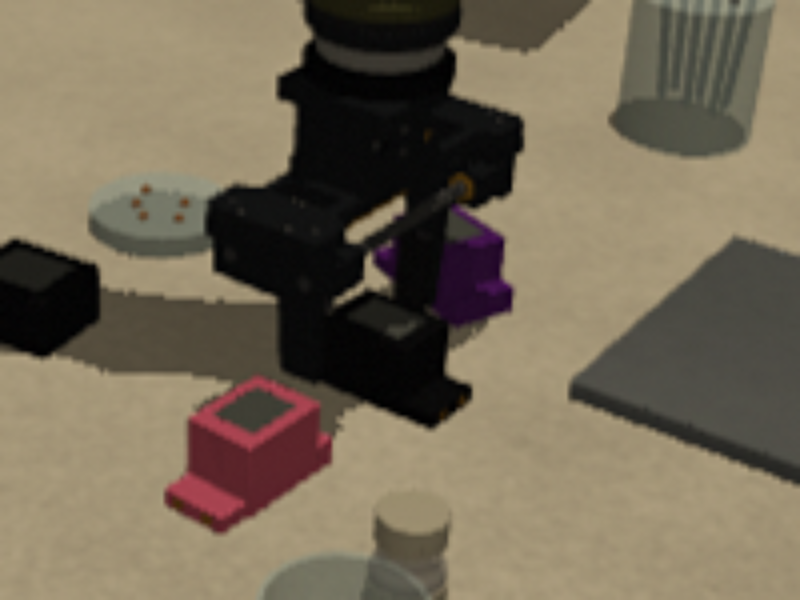

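Fingers straddle the tail half of the block. Centre by 2 mm, then close with a light force.

send_rows([
  {"dx": 0,"dy": -2,"dz": 0,"turn": 0,"grip": 1},
  {"dx": 0,"dy": 0,"dz": 0,"turn": 0,"grip": 0.3},
  {"dx": 0,"dy": 0,"dz": 0,"turn": 0,"grip": 0.3},
  {"dx": 0,"dy": 0,"dz": 0,"turn": 0,"grip": 0.3},
  {"dx": 0,"dy": 0,"dz": 0,"turn": 0,"grip": 0.3},
  {"dx": 0,"dy": 0,"dz": 0,"turn": 0,"grip": 0.3},
  {"dx": 0,"dy": 0,"dz": 0,"turn": 0,"grip": 0.3},
  {"dx": 0,"dy": 0,"dz": 0,"turn": 0,"grip": 0.3},
], force=3)

```text
clock: 4.6
tool_pos: [0.6087, 0.2386, 0.0207]
eef_rot: [-0.054, 0.999, 0.0, -0.0]
contact_force: [-0.6, 1.2, 0.4]
opening: 0.453
```

send_rows([
  {"dx": -1,"dy": 0,"dz": -2,"turn": 0,"grip": 0.3},
  {"dx": -1,"dy": 0,"dz": -2,"turn": 0,"grip": 0.3},
  {"dx": -1.5,"dy": 0,"dz": -2,"turn": 0,"grip": 0.3},
  {"dx": -2,"dy": 0,"dz": -2.3,"turn": 0,"grip": 0.3},
  {"dx": 0,"dy": 0,"dz": 0,"turn": 0,"grip": 0.3},
])

```text
clock: 5.1
tool_pos: [0.615, 0.2385, 0.0294]
eef_rot: [-0.053, 0.999, 0.0, 0.0]
contact_force: [0.0, -0.3, -1.9]
opening: 0.451
```

```bash
cat > tilt.py <<'E'
from h import *
import sys
def go(n):
    s=get_state(); print('tcp',s['tool_pos'].round(4),'F',s['contact_force'].round(2),'M',s['moment'].round(3),s['clock'],round(s['opening'],3))
    p=snapshot('wrist'); save(p,n+'w.png'); dump(p,n+'w')
    W=cloud(p); M=Ro.from_quat(s['eef_rot']).as_matrix()
    T=(W-s['tool_pos'])@M  # tool frame
    q=snapshot('scene'); dump(q,n+'s')
    W2=cloud(q); T2=(W2-s['tool_pos'])@M
    np.save('T.npy',T)
    # points of pack: within |y|<19mm, x-range
    for nm,t in [('w',T),('s',T2)]:
        m=(abs(t[...,1])<.015)&(t[...,0]>-.075)&(t[...,0]<.06)&(t[...,2]>-.04)&(t[...,2]<.06)&((t@M.T+s['tool_pos'])[...,2]>.004)
        P=t[m]*1000
        b=np.round(P[:,0]/4)*4
        print(nm,[(int(x),round(float(np.median(P[b==x,2])),1),int((b==x).sum())) for x in np.unique(b)])
    return p,q
if __name__=='__main__':
    p,q=go(sys.argv[1])
    c=proj(q,get_state()['tool_pos'])[0].astype(int)
    a=q['img'][max(0,c[1]-60):c[1]+40,max(0,c[0]-60):c[0]+60]
    save(q,sys.argv[1]+'s.png',cv2.resize(a,None,fx=5,fy=5,interpolation=cv2.INTER_CUBIC))
E
python3 tilt.py a1
```

```text
tcp [0.615  0.2385 0.0294] F [ 0.04 -0.3  -1.91] M [-0.054 -0.092 -0.002] 5.1 0.451
w [(-44, -16.1, 218), (-40, -16.6, 333), (-36, -17.0, 153), (-16, -20.0, 110), (-12, -20.4, 415), (-8, -21.0, 426), (-4, -21.6, 449), (0, -21.9, 468), (4, -22.4, 476), (8, -16.8, 1519), (12, -0.0, 883), (16, 2.2, 393), (20, 1.6, 411), (24, 7.4, 858)]
s [(-60, 22.3, 11), (-56, 19.5, 23), (-52, 19.2, 17), (-48, 18.6, 17), (-44, -3.1, 73), (-40, 7.5, 56), (-36, -15.6, 16), (-32, -16.2, 17), (-28, -16.7, 14), (-24, -17.0, 17), (-20, -17.7, 16), (-16, -18.2, 16), (-12, -18.8, 19), (-8, -19.9, 13), (-4, -19.7, 13), (0, -20.4, 13), (4, -21.0, 10), (8, -21.1, 4)]
```

View pics/a1s.png

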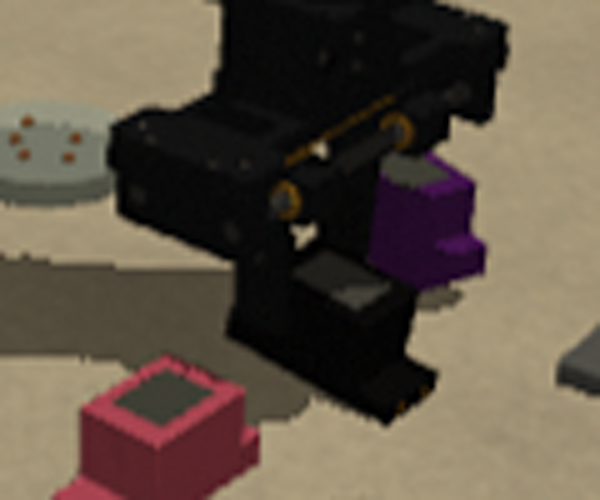

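Pack pivots nose-down in the light grip (≈7°). Continue to about 21°.

send_rows([
  {"dx": -1.5,"dy": 0,"dz": -2,"turn": 0,"grip": 0.3},
  {"dx": -1.5,"dy": 0,"dz": -2,"turn": 0,"grip": 0.3},
  {"dx": -2,"dy": 0,"dz": -2,"turn": 0,"grip": 0.3},
  {"dx": -2,"dy": 0,"dz": -2,"turn": 0,"grip": 0.3},
  {"dx": -2,"dy": 0,"dz": -2,"turn": 0,"grip": 0.3},
  {"dx": -2,"dy": 0,"dz": -1.7,"turn": 0,"grip": 0.3},
  {"dx": 0,"dy": 0,"dz": 0,"turn": 0,"grip": 0.3},
])

```text
clock: 5.9
tool_pos: [0.6259, 0.24, 0.0411]
eef_rot: [-0.053, 0.999, 0.0, 0.001]
contact_force: [0.3, -0.1, -2.8]
opening: 0.452
```

```bash
python3 tilt.py a2
```

```text
tcp [0.6259 0.24   0.0411] F [ 0.31 -0.11 -2.77] M [ 0.055 -0.044  0.002] 5.9 0.452
w [(-20, -14.9, 59), (-16, -15.9, 330), (-12, -17.2, 337), (-8, -18.7, 352), (-4, -19.9, 385), (0, -21.2, 410), (4, -22.3, 551), (8, -16.0, 1243), (12, -4.3, 990), (16, 0.9, 377), (20, -0.7, 378), (24, -1.6, 517), (28, 5.5, 847), (32, 12.2, 63)]
s [(-52, 32.3, 9), (-48, 31.3, 23), (-44, 1.3, 40), (-40, 8.7, 61), (-36, 19.5, 58), (-32, -8.1, 20), (-28, -9.6, 19), (-24, -11.1, 19), (-20, -12.5, 21), (-16, -13.3, 15), (-12, -15.2, 19), (-8, -16.4, 20), (-4, -17.7, 15), (0, -19.4, 19), (4, -21.2, 9), (8, -19.6, 2)]
```

View pics/a2s.png

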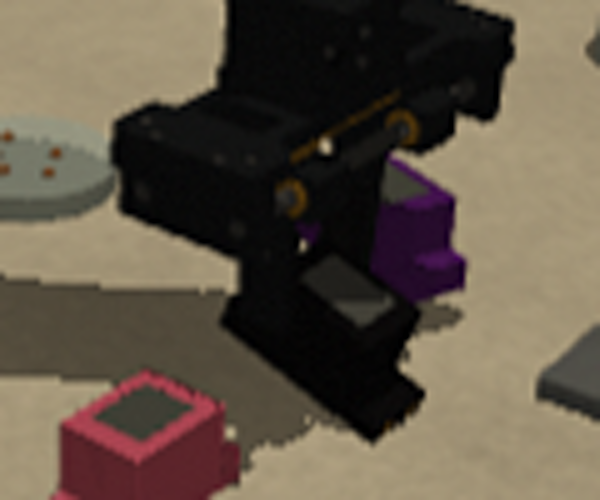

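send_rows([
  {"dx": -1.5,"dy": 0,"dz": -1.7,"turn": 0,"grip": 0.3},
  {"dx": -1.7,"dy": 0,"dz": -1.7,"turn": 0,"grip": 0.3},
  {"dx": 0,"dy": 0,"dz": 0,"turn": 0,"grip": 0.3},
])

```text
clock: 6.3
tool_pos: [0.6288, 0.2402, 0.0444]
eef_rot: [-0.054, 0.999, 0.0, 0.0]
contact_force: [-0.3, 0.0, -1.5]
opening: 0.454
```

send_rows([
  {"dx": 0,"dy": 0,"dz": 0,"turn": 0,"grip": 0.3},
  {"dx": 0,"dy": 0,"dz": 0,"turn": 0,"grip": 0.3},
  {"dx": 0,"dy": 0,"dz": -5,"turn": 0,"grip": 0.3},
  {"dx": 0,"dy": 0,"dz": -10,"turn": 0,"grip": 0.3},
  {"dx": 0,"dy": 0,"dz": -20,"turn": 0,"grip": 0.3},
  {"dx": 0,"dy": 0,"dz": -25,"turn": 0,"grip": 0.3},
  {"dx": 0,"dy": 0,"dz": -20,"turn": 0,"grip": 0.3},
  {"dx": 0,"dy": 0,"dz": -10,"turn": 0,"grip": 0.3},
  {"dx": 0,"dy": 0,"dz": 0,"turn": 0,"grip": 0.3},
  {"dx": 0,"dy": 0,"dz": 0,"turn": 0,"grip": 0.3},
], force=10)

```text
clock: 7.3
tool_pos: [0.628, 0.2398, 0.1336]
eef_rot: [-0.054, 0.999, -0.0, -0.001]
contact_force: [0.7, -0.0, -3.6]
opening: 0.451
```

```bash
python3 tilt.py a3
```

```text
tcp [0.628  0.2398 0.1336] F [ 0.71 -0.02 -3.6 ] M [ 0.009  0.05  -0.069] 7.3 0.451
w [(-20, -13.3, 170), (-16, -14.7, 291), (-12, -16.3, 313), (-8, -17.9, 335), (-4, -19.4, 373), (0, -21.1, 369), (4, -21.9, 677), (8, -14.9, 1106), (12, -5.3, 954), (16, 0.3, 414), (20, -1.2, 375), (24, -2.7, 444), (28, 2.3, 810), (32, 8.9, 261)]
s [(-48, 36.3, 19), (-44, 33.6, 42), (-40, 8.0, 69), (-36, 18.1, 58), (-32, 24.6, 41), (-28, -6.6, 19), (-24, -8.9, 20), (-20, -10.6, 20), (-16, -11.9, 20), (-12, -13.7, 19), (-8, -15.4, 19), (-4, -17.2, 21), (0, -18.8, 13), (4, -20.1, 11), (8, -19.8, 2), (28, -0.6, 1)]
```

View pics/a3s.png

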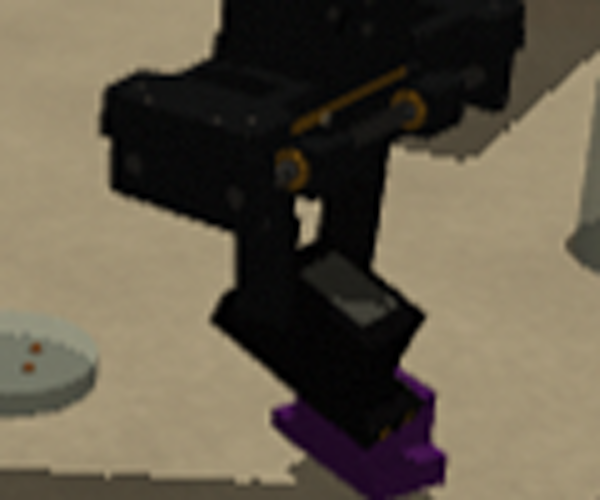

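View pics/a3w.png

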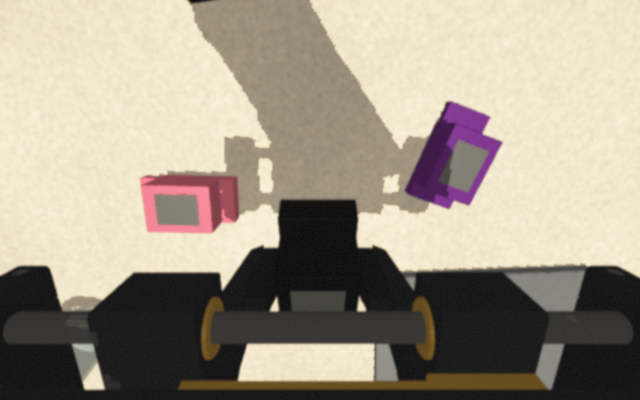

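send_rows([
  {"dx": 0,"dy": 0,"dz": -15,"turn": -0.081,"grip": 0.3},
  {"dx": 0,"dy": 0,"dz": -25,"turn": -0.081,"grip": 0.3},
  {"dx": 2.7,"dy": -15,"dz": -16,"turn": 0,"grip": 0.3},
  {"dx": 5.3,"dy": -30,"dz": -10,"turn": 0,"grip": 0.3},
  {"dx": 7.1,"dy": -40,"dz": 0,"turn": 0,"grip": 0.3},
  {"dx": 7.1,"dy": -40,"dz": 0,"turn": 0,"grip": 0.3},
  {"dx": 7.1,"dy": -40,"dz": 0,"turn": 0,"grip": 0.3},
  {"dx": 7.1,"dy": -40,"dz": 0,"turn": 0,"grip": 0.3},
  {"dx": 7.1,"dy": -40,"dz": 0,"turn": 0,"grip": 0.3},
  {"dx": 7.1,"dy": -40,"dz": 0,"turn": 0,"grip": 0.3},
  {"dx": 7.1,"dy": -40,"dz": 0,"turn": 0,"grip": 0.3},
  {"dx": 5.3,"dy": -30,"dz": 0,"turn": 0,"grip": 0.3},
  {"dx": 3.2,"dy": -18,"dz": 0,"turn": 0,"grip": 0.3},
  {"dx": 1.8,"dy": -10,"dz": 0,"turn": 0,"grip": 0.3},
  {"dx": 0,"dy": 0,"dz": 0,"turn": 0,"grip": 0.3},
  {"dx": 0,"dy": 0,"dz": 0,"turn": 0,"grip": 0.3},
])

```text
clock: 9.0
tool_pos: [0.6648, -0.1446, 0.2001]
eef_rot: [-0.135, 0.991, 0.001, 0.0]
contact_force: [0.5, 0.4, -2.6]
opening: 0.454
```

```bash
python3 tilt.py b1
```

```text
tcp [ 0.6648 -0.1446  0.2001] F [ 0.45  0.39 -2.55] M [ 0.113  0.022 -0.011] 9.0 0.454
w [(-20, -13.3, 149), (-16, -14.6, 305), (-12, -16.2, 316), (-8, -17.8, 317), (-4, -19.3, 368), (0, -20.9, 378), (4, -21.9, 630), (8, -15.4, 1122), (12, -5.7, 945), (16, 0.4, 456), (20, -0.9, 366), (24, -2.6, 427), (28, 1.8, 809), (32, 8.7, 306)]
s [(-48, 36.0, 61), (-44, 4.5, 119), (-40, 10.1, 152), (-36, 17.6, 151), (-32, -4.5, 91), (-28, -8.1, 48), (-24, -9.7, 51), (-20, -11.5, 47), (-16, -12.9, 47), (-12, -15.0, 54), (-8, -16.5, 45), (-4, -17.8, 41), (0, -19.4, 46), (4, -21.3, 29)]
```

View pics/b1w.png

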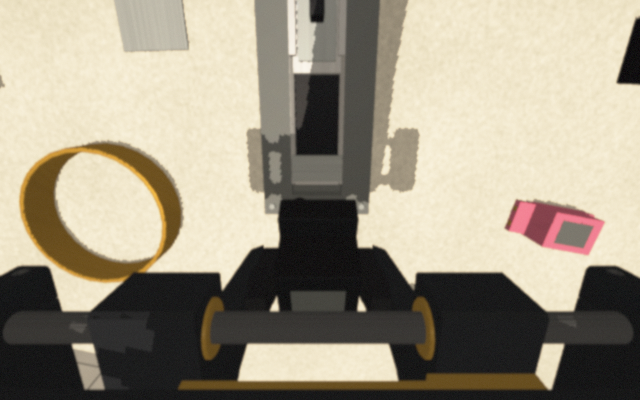

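View pics/b1s.png

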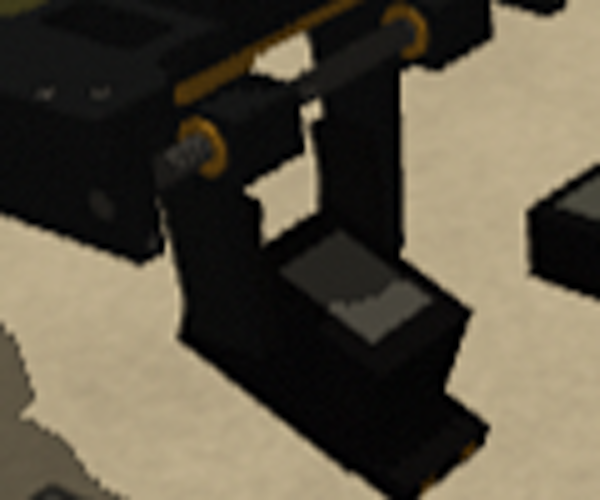

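Wrist view: bay opening at rows 75–155, cols 295–340; keeper rows 155–185 below it; latch and fin above, at (315,8–60). Measure in depth.

```bash
python3 - <<'E'
from h import *
p=load('b1w'); W=cloud(p)
# unit edges: deck points
s=np.s_[0:210,240:400]; A=W[s]
m=(A[...,2]>.026)&(A[...,2]<.037); P=A[m]
print('table',np.nanmedian(W[180:200,420:480,2]),'deck z',np.median(P[:,2]))
r=cv2.minAreaRect((P[:,:2]*1000).astype(np.float32)); print(r)
# edges: per-row left/right edges in deck -> fit lines
L=[];R=[]
for v in range(10,200,4):
    row=W[v]; g=np.where((row[:,2]>.027)&(row[:,2]<.037)&(np.arange(640)>245)&(np.arange(640)<395))[0]
    if len(g): L.append(row[g[0]]); R.append(row[g[-1]])
for E in (L,R):
    E=np.array(E); vx,vy,x0,y0=cv2.fitLine((E[:,:2]*1000).astype(np.float32),cv2.DIST_HUBER,0,.01,.01).ravel(); print('edge',np.degrees(np.arctan2(vy,vx)),x0,y0)
for v in list(range(0,212,4)): print(v,*[W[v,c].round(4) for c in (318,)])
E
```

```text
table 0.0012203851817196062 deck z 0.03323955194207302
((596.3758544921875, -165.84201049804688), (192.82101440429688, 110.3551254272461), 15.498985290527344)
edge 15.393758 626.9078 -213.95757
edge 15.492167 572.58777 -115.92534
0 [ 0.5122 -0.1878  0.0643]
4 [ 0.5147 -0.1871  0.0637]
8 [ 0.5173 -0.1864  0.0636]
12 [ 0.52   -0.1856  0.0636]
16 [ 0.5226 -0.1849  0.0631]
20 [ 0.5227 -0.1848  0.0513]
24 [ 0.5235 -0.1846  0.0422]
28 [ 0.5264 -0.1838  0.0419]
32 [ 0.5292 -0.183   0.0409]
36 [ 0.5323 -0.1821  0.0414]
40 [ 0.5354 -0.1813  0.0414]
44 [ 0.5383 -0.1804  0.0405]
48 [ 0.5417 -0.1795  0.0428]
52 [ 0.5447 -0.1787  0.0423]
56 [ 0.5478 -0.1778  0.0416]
60 [ 0.5509 -0.1769  0.0412]
64 [ 0.5531 -0.1763  0.0334]
68 [ 0.5563 -0.1754  0.0325]
72 [ 0.5596 -0.1745  0.0332]
76 [ 0.5617 -0.1739  0.0182]
80 [ 0.5653 -0.1728  0.0201]
84 [ 0.5689 -0.1719  0.0211]
88 [ 0.5723 -0.1709  0.02  ]
92 [ 0.5759 -0.1699  0.0194]
96 [ 0.5795 -0.1689  0.0194]
100 [ 0.5831 -0.1679  0.0203]
104 [ 0.5867 -0.1669  0.0189]
108 [ 0.5904 -0.1658  0.0196]
112 [ 0.5941 -0.1648  0.0197]
116 [ 0.5978 -0.1638  0.0197]
120 [ 0.6016 -0.1627  0.0184]
124 [ 0.6053 -0.1617  0.0199]
128 [ 0.6091 -0.1606  0.0202]
132 [ 0.6129 -0.1596  0.0201]
136 [ 0.6169 -0.1585  0.0193]
140 [ 0.6208 -0.1573  0.0185]
144 [ 0.6248 -0.1562  0.0183]
148 [ 0.6287 -0.1552  0.0191]
152 [ 0.6326 -0.1541  0.0196]
156 [ 0.6334 -0.1539  0.0418]
160 [ 0.6374 -0.1528  0.0404]
164 [ 0.6412 -0.1517  0.0406]
168 [ 0.6452 -0.1506  0.0397]
172 [ 0.6487 -0.1496  0.0414]
176 [ 0.6526 -0.1485  0.0414]
180 [ 0.6573 -0.1472  0.038 ]
184 [ 0.6617 -0.146   0.0361]
188 [ 0.6707 -0.1434  0.0159]
192 [ 0.6742 -0.1424  0.0191]
196 [ 0.6746 -0.1424  0.034 ]
200 [ 0.6348 -0.1539  0.1894]
204 [ 0.6361 -0.1535  0.192 ]
208 [ 0.637  -0.1533  0.196 ]
```

```bash
python3 - <<'E'
from h import *
s=get_state(); M=Ro.from_quat(s['eef_rot']).as_matrix()
print(np.degrees(np.arctan2(M[1,0],M[0,0]))+360, M[2].round(4))
p=load('b1w'); W=cloud(p); T=(W-s['tool_pos'])@M*1000
def span(v,lo,hi,c0=230,c1=410):
    z=W[v,:,2]; g=[c for c in range(c0,c1) if lo<z[c]<hi]
    return (g[0],g[-1],T[v,g[0],1].round(1),T[v,g[-1],1].round(1),((T[v,g[0],1]+T[v,g[-1],1])/2).round(2)) if g else None
for v in range(80,150,10): print('bayfloor',v,span(v,.014,.0225,285,352))
for v in range(64,190,12): print('deck',v,span(v,.027,.037,245,395))
for v in range(202,250,8): print('pack',v,span(v,.15,.25,265,370))
for v in range(158,178,4): print('keeper',v,span(v,.0375,.045,270,360))
for v in (4,8,12): print('fin',v,span(v,.055,.07,270,360))
# scene cam pack y centre using top surface
q=load('b1s'); W2=cloud(q); T2=(W2-s['tool_pos'])@M*1000
for lo in (-24,-20,-16):
    m=(abs(T2[...,0]-lo)<2)&(T2[...,2]<-5)&(T2[...,2]>-22)&(abs(T2[...,1])<30)
    print('scene top y',T2[m][:,1].min(),T2[m][:,1].max())
# brass/nose: points near nose lowest
m=(abs(T2[...,1])<30)&(T2[...,2]>25)&(T2[...,2]<60)&(abs(T2[...,0]+45)<20)
P=T2[m]; print(len(P),np.percentile(P,[2,98],axis=0).round(1))
E
```

```text
195.6127362107345 [-6.0e-04  1.9e-03 -1.0e+00]
bayfloor 80 (294, 339, np.float64(-24.5), np.float64(19.3), np.float64(-2.61))
bayfloor 90 (294, 338, np.float64(-24.8), np.float64(18.5), np.float64(-3.11))
bayfloor 100 (295, 338, np.float64(-23.9), np.float64(18.7), np.float64(-2.62))
bayfloor 110 (295, 338, np.float64(-24.2), np.float64(18.9), np.float64(-2.66))
bayfloor 120 (295, 338, np.float64(-24.4), np.float64(19.1), np.float64(-2.64))
bayfloor 130 (295, 338, np.float64(-24.7), np.float64(19.2), np.float64(-2.74))
bayfloor 140 (295, 337, np.float64(-24.9), np.float64(18.5), np.float64(-3.21))
deck 64 (257, 376, np.float64(-57.5), np.float64(52.4), np.float64(-2.56))
deck 76 (258, 375, np.float64(-57.2), np.float64(52.0), np.float64(-2.62))
deck 88 (258, 374, np.float64(-57.6), np.float64(51.6), np.float64(-2.98))
deck 100 (259, 374, np.float64(-57.0), np.float64(52.0), np.float64(-2.5))
deck 112 (260, 373, np.float64(-56.9), np.float64(52.0), np.float64(-2.47))
deck 124 (260, 372, np.float64(-57.7), np.float64(51.2), np.float64(-3.26))
deck 136 (261, 372, np.float64(-57.2), np.f
[... 894 characters left out ...]
.float64(-26.7), np.float64(21.5), np.float64(-2.63))
keeper 166 (292, 341, np.float64(-26.9), np.float64(21.6), np.float64(-2.65))
keeper 170 (292, 341, np.float64(-27.1), np.float64(21.8), np.float64(-2.65))
keeper 174 (292, 341, np.float64(-27.0), np.float64(21.8), np.float64(-2.64))
fin 4 (309, 324, np.float64(-8.3), np.float64(3.6), np.float64(-2.36))
fin 8 (309, 323, np.float64(-8.3), np.float64(2.8), np.float64(-2.76))
fin 12 (309, 323, np.float64(-8.3), np.float64(2.8), np.float64(-2.75))
scene top y -20.868043275819208 19.201198988491445
scene top y -21.08717725688625 18.541071134676802
scene top y -20.968624026752284 20.629228080035187
393 [[-48.4 -20.1  25.8]
 [-27.2  17.4  42.4]]
```

send_rows([
  {"dx": 10,"dy": -0.4,"dz": 0,"turn": 0,"grip": 0.3},
  {"dx": 20,"dy": -0.4,"dz": 0,"turn": 0,"grip": 0.3},
  {"dx": 26,"dy": -0.4,"dz": 5,"turn": 0,"grip": 0.3},
  {"dx": 20,"dy": 0,"dz": 15,"turn": 0,"grip": 0.3},
  {"dx": 10,"dy": 0,"dz": 25,"turn": 0,"grip": 0.3},
  {"dx": 0,"dy": 0,"dz": 30,"turn": 0,"grip": 0.3},
  {"dx": 0,"dy": 0,"dz": 20,"turn": 0,"grip": 0.3},
  {"dx": 0,"dy": 0,"dz": 12,"turn": 0,"grip": 0.3},
  {"dx": 0,"dy": 0,"dz": 5,"turn": 0,"grip": 0.3},
  {"dx": 0,"dy": 0,"dz": 0,"turn": 0,"grip": 0.3},
  {"dx": 0,"dy": 0,"dz": 0,"turn": 0,"grip": 0.3},
], force=20)

```text
clock: 10.2
tool_pos: [0.5831, -0.1708, 0.089]
eef_rot: [-0.134, 0.991, -0.0, 0.001]
contact_force: [-0.2, -1.0, -2.0]
opening: 0.452
```

```bash
python3 tilt.py b2
```

```text
tcp [ 0.5831 -0.1708  0.089 ] F [-0.23 -1.   -1.98] M [ 0.009  0.043 -0.011] 10.2 0.452
w [(-20, -13.3, 147), (-16, -14.7, 306), (-12, -16.3, 314), (-8, -17.9, 331), (-4, -19.5, 356), (0, -21.0, 374), (4, -22.0, 635), (8, -15.5, 1130), (12, -5.6, 954), (16, 0.3, 443), (20, -1.1, 368), (24, -2.3, 585), (28, 3.3, 1074), (32, 9.7, 450), (36, 47.2, 298), (40, 47.2, 293), (44, 47.3, 305), (48, 47.2, 315), (52, 47.2, 297), (56, 47.2, 330), (60, 47.1, 148)]
s [(-76, 50.2, 5), (-72, 50.2, 30), (-68, 50.1, 34), (-64, 50.3, 31), (-60, 50.2, 32), (-56, 50.0, 30), (-52, 50.3, 16), (-48, 35.4, 48), (-44, 31.7, 99), (-40, 7.9, 113), (-36, 16.9, 130), (-32, 23.0, 92), (-28, -8.2, 43), (-24, -9.9, 43), (-20, -11.5, 43), (-16, -13.1, 43), (-12, -14.4, 43), (-8, -16.5, 40), (-4, -17.9, 40), (0, -19.6, 43), (4, -20.8, 29), (8, -20.7, 2), (24, 57.1, 22), (28, 57.2, 16), (32, 54.4, 32), (36, 55.6, 42), (40, 48.5, 23), (44, 48.6, 17), (48, 48.2, 22), (52, 48.2, 20), (56, 48.2, 14), (60, 48.8, 13)]
```

View pics/b2w.png

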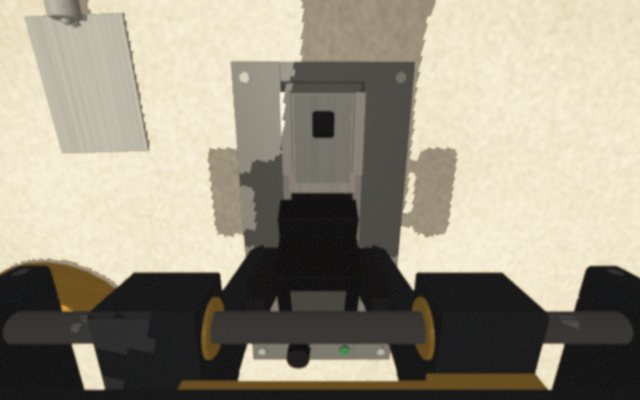

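View pics/b2s.png

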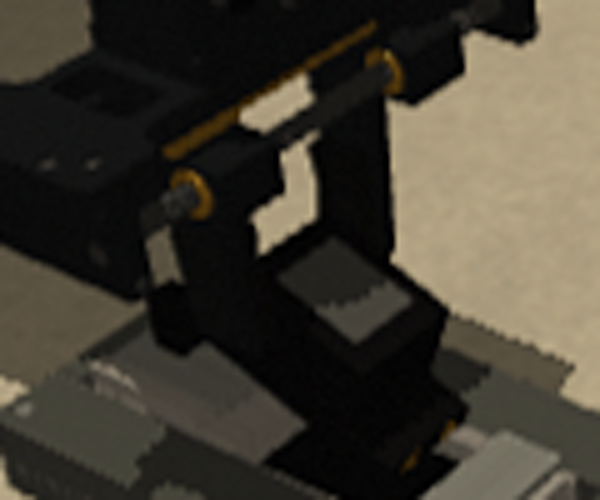

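Nose (brass contacts at crop (430,440)) sits just short of the keeper (crop (520,460)), above the bay. Check lateral alignment before lowering.

```bash
python3 - <<'E'
from h import *
s=get_state(); M=Ro.from_quat(s['eef_rot']).as_matrix()
p=load('b2w'); W=cloud(p); T=(W-s['tool_pos'])@M*1000
def span(v,lo,hi,c0=230,c1=410):
    z=W[v,:,2]; g=[c for c in range(c0,c1) if lo<z[c]<hi]
    return (T[v,g[0],1].round(1),T[v,g[-1],1].round(1),((T[v,g[0],1]+T[v,g[-1],1])/2).round(2)) if g else None
for v in range(70,190,15): print('deck',v,span(v,.027,.05,225,420))
for v in (114,122,130): print('fin',v,span(v,.055,.07,290,360))
for v in range(202,245,8): print('pack',v,span(v,.05,.15,265,370))
q=load('b2s'); W2=cloud(q); T2=(W2-s['tool_pos'])@M*1000
m=(abs(T2[...,1])<40)&(T2[...,2]>45)&(T2[...,2]<53)&(T2[...,0]<-50)&(T2[...,0]>-85)
P=T2[m]; b=np.round(P[:,1]/2)*2
print([(x,P[b==x,0].max().round(1),(b==x).sum()) for x in np.unique(b)])
m=(T2[...,2]>52)&(T2[...,2]<62)&(abs(T2[...,0])<50)&(abs(T2[...,1])<70); P=T2[m]
bx=np.round(P[:,0]/5)*5
for x in np.unique(bx): print('deck s',x,P[bx==x,1].min().round(1),P[bx==x,1].max().round(1))
for lo in (-28,-24,-20,-16,-12,-8):
    m=(abs(T2[...,0]-lo)<2)&(T2[...,2]<-5)&(T2[...,2]>-22)&(abs(T2[...,1])<30)
    print('scene top y',T2[m][:,1].min().round(1),T2[m][:,1].max().round(1))
E
```

```text
deck 70 (np.float64(-52.8), np.float64(56.1), np.float64(1.67))
deck 85 (np.float64(-53.0), np.float64(56.3), np.float64(1.67))
deck 100 (np.float64(-53.0), np.float64(56.3), np.float64(1.67))
deck 115 (np.float64(-52.9), np.float64(56.6), np.float64(1.84))
deck 130 (np.float64(-52.8), np.float64(56.0), np.float64(1.59))
deck 145 (np.float64(-52.5), np.float64(56.7), np.float64(2.08))
deck 160 (np.float64(-52.8), np.float64(56.9), np.float64(2.06))
deck 175 (np.float64(-52.9), np.float64(55.8), np.float64(1.47))
fin 114 (np.float64(-4.0), np.float64(7.2), np.float64(1.62))
fin 122 (np.float64(-3.9), np.float64(7.2), np.float64(1.64))
fin 130 (np.float64(-4.0), np.float64(7.3), np.float64(1.66))
pack 202 (np.float64(-20.5), np.float64(18.6), np.float64(-0.93))
pack 210 (np.float64(-20.2), np.float64(18.4), np.float64(-0.89))
pack 218 (np.float64(-20.3), np.float64(18.9), np.float64(-0.69))
pack 226 (np.float64(-20.5), np.float64(18.7), np.float64(-0.91))
pack 234 (np.float64(-20.6), np.float64(18.6), np.float64(-0.99))
pack 242 (np.float64(-20.2), np.float64(18.5), np.float64(-0.86))

[... 1310 characters left out ...]
), np.int64(13)), (np.float64(28.0), np.float64(-55.8), np.int64(4))]
deck s -50.0 -51.9 58.1
deck s -45.0 -52.7 57.2
deck s -40.0 -52.4 58.0
deck s -35.0 -52.7 58.4
deck s -30.0 -52.6 56.4
deck s -25.0 -53.2 56.3
deck s -20.0 -53.0 57.8
deck s -15.0 -52.8 56.3
deck s -10.0 -52.5 57.1
deck s -5.0 -52.3 57.3
deck s -0.0 -52.2 57.3
deck s 5.0 -52.6 -24.0
deck s 10.0 -52.0 -20.1
deck s 15.0 -53.2 -22.6
deck s 20.0 -52.3 -21.7
deck s 25.0 -52.1 6.0
deck s 30.0 -52.3 5.3
deck s 35.0 -53.1 6.3
deck s 40.0 -52.4 7.5
deck s 45.0 -53.4 -10.6
deck s 50.0 -53.5 -20.6
scene top y -19.8 20.0
scene top y -20.2 19.2
scene top y -21.0 19.6
scene top y -20.5 20.2
scene top y -20.5 19.7
scene top y -29.7 29.6
```

send_rows([
  {"dx": 0,"dy": 2.4,"dz": 5,"turn": 0,"grip": 0.3},
  {"dx": 0,"dy": 0,"dz": 5,"turn": 0,"grip": 0.3},
  {"dx": 0,"dy": 0,"dz": 0,"turn": 0,"grip": 0.3},
  {"dx": 0,"dy": 0,"dz": 0,"turn": 0,"grip": 0.3},
])

```text
clock: 10.7
tool_pos: [0.5814, -0.1688, 0.0778]
eef_rot: [-0.134, 0.991, 0.0, -0.0]
contact_force: [0.6, -0.3, -3.0]
opening: 0.453
```

```bash
python3 - <<'E'
from h import *
s=get_state(); M=Ro.from_quat(s['eef_rot']).as_matrix()
print(s['tool_pos'],s['contact_force'],'lat',s['tool_pos'][:2]@[-.2664,.9639], 'yaw',np.degrees(np.arctan2(M[1,0],M[0,0]))+360)
p=snapshot('wrist'); W=cloud(p); T=(W-s['tool_pos'])@M*1000
def span(v,lo,hi,c0=230,c1=410):
    z=W[v,:,2]; g=[c for c in range(c0,c1) if lo<z[c]<hi]
    return (T[v,g[0],1].round(1),T[v,g[-1],1].round(1),((T[v,g[0],1]+T[v,g[-1],1])/2).round(2)) if g else None
for v in range(70,190,30): print('deck',v,span(v,.027,.05,215,430))
for v in range(210,245,16): print('pack',v,span(v,.05,.15,265,370))
E
```

```text
[ 0.58138649 -0.16882687  0.07781306] [ 0.57822669 -0.34894709 -3.00729971] lat -0.3176135849667489 yaw 195.42697745706607
deck 70 (np.float64(-55.4), np.float64(54.2), np.float64(-0.62))
deck 100 (np.float64(-55.5), np.float64(53.8), np.float64(-0.89))
deck 130 (np.float64(-55.4), np.float64(53.6), np.float64(-0.92))
deck 160 (np.float64(-56.0), np.float64(53.8), np.float64(-1.08))
pack 210 (np.float64(-20.7), np.float64(18.3), np.float64(-1.22))
pack 226 (np.float64(-20.9), np.float64(18.4), np.float64(-1.26))
pack 242 (np.float64(-20.5), np.float64(18.1), np.float64(-1.2))
```

send_rows([
  {"dx": 0,"dy": 0,"dz": 5,"turn": 0,"grip": 0.3},
  {"dx": 0,"dy": 0,"dz": 4,"turn": 0,"grip": 0.3},
  {"dx": 0,"dy": 0,"dz": 3,"turn": 0,"grip": 0.3},
  {"dx": 0,"dy": 0,"dz": 0,"turn": 0,"grip": 0.3},
  {"dx": 0,"dy": 0,"dz": 0,"turn": 0,"grip": 0.3},
])

```text
clock: 11.25
tool_pos: [0.5815, -0.1688, 0.0659]
eef_rot: [-0.134, 0.991, 0.0, -0.0]
contact_force: [0.7, 0.4, -2.9]
opening: 0.452
```

send_rows([
  {"dx": 0,"dy": 0,"dz": 1,"turn": 0,"grip": 0.3},
  {"dx": 0,"dy": 0,"dz": 0,"turn": 0,"grip": 0.3},
])

```text
clock: 11.45
tool_pos: [0.5816, -0.1689, 0.0651]
eef_rot: [-0.134, 0.991, 0.0, 0.0]
contact_force: [-0.2, -0.5, -2.8]
opening: 0.45
```

send_rows([
  {"dx": 0,"dy": 0,"dz": 1,"turn": 0,"grip": 0.3},
  {"dx": 0,"dy": 0,"dz": 0,"turn": 0,"grip": 0.3},
])

```text
clock: 11.65
tool_pos: [0.5815, -0.1688, 0.064]
eef_rot: [-0.134, 0.991, 0.0, -0.0]
contact_force: [-0.5, 0.3, -2.8]
opening: 0.453
```

send_rows([
  {"dx": 0,"dy": 0,"dz": 1,"turn": 0,"grip": 0.3},
  {"dx": 0,"dy": 0,"dz": 0,"turn": 0,"grip": 0.3},
])

```text
clock: 11.85
tool_pos: [0.5815, -0.1688, 0.063]
eef_rot: [-0.134, 0.991, 0.0, -0.0]
contact_force: [-0.7, 0.6, -2.7]
opening: 0.453
```

send_rows([
  {"dx": 0,"dy": 0,"dz": 0.7,"turn": 0,"grip": 0.3},
  {"dx": 0,"dy": 0,"dz": 0,"turn": 0,"grip": 0.3},
])

```text
clock: 12.05
tool_pos: [0.5816, -0.1688, 0.0624]
eef_rot: [-0.134, 0.991, 0.0, 0.0]
contact_force: [-0.6, -0.1, -2.4]
opening: 0.454
```

send_rows([
  {"dx": 0,"dy": 0,"dz": 0.5,"turn": 0,"grip": 0.3},
  {"dx": 0,"dy": 0,"dz": 0,"turn": 0,"grip": 0.3},
])

```text
clock: 12.25
tool_pos: [0.5815, -0.1689, 0.0621]
eef_rot: [-0.134, 0.991, -0.0, -0.0]
contact_force: [-1.1, 0.5, 0.2]
opening: 0.453
```

Floor felt at the expected height. Now slide the nose under the keeper.

send_rows([
  {"dx": -1.5,"dy": 0,"dz": -0.5,"turn": 0,"grip": 0.3},
  {"dx": -1.5,"dy": 0,"dz": 0,"turn": 0,"grip": 0.3},
  {"dx": -1.5,"dy": 0,"dz": 0,"turn": 0,"grip": 0.3},
  {"dx": -1.5,"dy": 0,"dz": 0,"turn": 0,"grip": 0.3},
  {"dx": -1,"dy": 0,"dz": 0,"turn": 0,"grip": 0.3},
  {"dx": 0,"dy": 0,"dz": 0,"turn": 0,"grip": 0.3},
])

```text
clock: 12.85
tool_pos: [0.5886, -0.1669, 0.0624]
eef_rot: [-0.134, 0.991, 0.0, 0.0]
contact_force: [-0.1, 0.3, -2.8]
opening: 0.454
```

send_rows([
  {"dx": -1,"dy": 0,"dz": 0,"turn": 0,"grip": 0.3},
  {"dx": -0.5,"dy": 0,"dz": 0,"turn": 0,"grip": 0.3},
  {"dx": 0,"dy": 0,"dz": 0,"turn": 0,"grip": 0.3},
])

```text
clock: 13.15
tool_pos: [0.5899, -0.1665, 0.0624]
eef_rot: [-0.134, 0.991, 0.0, 0.0]
contact_force: [-0.0, -0.5, -2.6]
opening: 0.452
```

```bash
cat > st.py <<'E'
from h import *
s=get_state(); M=Ro.from_quat(s['eef_rot']).as_matrix()
print('tcp',s['tool_pos'].round(4),'Ftool',(M.T@s['contact_force']).round(2),'along d',s['tool_pos'][:2]@[.9639,.2664],'lat',s['tool_pos'][:2]@[-.2664,.9639],s['clock'],'tiltR',M[2].round(4))
E
python3 st.py
```

```text
tcp [ 0.5899 -0.1665  0.0624] Ftool [ 0.16 -0.44  2.61] along d 0.5242793023205325 lat -0.3176252839310081 13.15 tiltR [-3.e-04  1.e-04 -1.e+00]
```

send_rows([
  {"dx": -0.8,"dy": 0,"dz": 0,"turn": 0,"grip": 0.3},
  {"dx": 0,"dy": 0,"dz": 0,"turn": 0,"grip": 0.3},
])

```text
clock: 13.35
tool_pos: [0.5905, -0.1664, 0.0624]
eef_rot: [-0.134, 0.991, 0.0, -0.0]
contact_force: [-0.8, 0.2, -2.3]
opening: 0.452
```

send_rows([
  {"dx": -0.8,"dy": 0,"dz": 0,"turn": 0,"grip": 0.3},
  {"dx": 0,"dy": 0,"dz": 0,"turn": 0,"grip": 0.3},
])

```text
clock: 13.55
tool_pos: [0.5906, -0.1663, 0.0624]
eef_rot: [-0.134, 0.991, -0.0, -0.001]
contact_force: [-2.2, -0.3, -0.1]
opening: 0.452
```

send_rows([
  {"dx": -0.8,"dy": 0,"dz": 0,"turn": 0,"grip": 0.3},
  {"dx": 0,"dy": 0,"dz": 0,"turn": 0,"grip": 0.3},
])

```text
clock: 13.75
tool_pos: [0.5908, -0.1663, 0.0624]
eef_rot: [-0.134, 0.991, -0.0, -0.001]
contact_force: [-5.6, -0.7, 1.8]
opening: 0.453
```

```bash
python3 st.py; python3 tilt.py b3; python3 - <<'E'
from h import *
q=load('b3s'); c=proj(q,get_state()['tool_pos'])[0].astype(int)
a=q['img'][c[1]-35:c[1]+35,c[0]-45:c[0]+55]
save(q,'b3c.png',cv2.convertScaleAbs(cv2.resize(a,None,fx=8,fy=8,interpolation=cv2.INTER_CUBIC),alpha=1.8))
E
```

```text
tcp [ 0.5908 -0.1663  0.0624] Ftool [ 5.55  0.81 -1.82] along d 0.5251636749232128 lat -0.3176592510533967 13.75 tiltR [ 2.7e-03  1.0e-04 -1.0e+00]
tcp [ 0.5908 -0.1663  0.0624] F [-5.56 -0.7   1.84] M [-0.058  1.09  -0.006] 13.75 0.453
w [(-20, -13.4, 146), (-16, -14.6, 296), (-12, -16.2, 313), (-8, -17.8, 334), (-4, -19.4, 366), (0, -20.9, 377), (4, -22.0, 626), (8, -15.5, 1125), (12, -5.9, 942), (16, 0.3, 467), (20, -1.1, 365), (24, -2.0, 695), (28, 2.4, 960), (32, 10.0, 509), (36, 29.3, 343), (40, 21.4, 195), (44, 20.8, 402), (48, 20.8, 410), (52, 20.8, 394), (56, 20.9, 449), (60, 20.9, 221)]
s [(-76, 33.4, 14), (-72, 32.7, 108), (-68, 24.8, 57), (-64, 23.5, 33), (-60, 22.9, 34), (-56, 23.0, 38), (-52, 23.1, 30), (-48, 23.5, 25), (-44, -0.1, 60), (-40, -0.1, 77), (-36, 15.2, 103), (-32, 23.1, 94), (-28, -8.0, 45), (-24, -9.8, 38), (-20, -11.1, 43), (-16, -13.0, 42), (-12, -14.5, 42), (-8, -16.0, 45), (-4, -17.7, 39), (0, -19.2, 46), (4, -20.6, 32), (8, 43.8, 8), (12, 44.5, 8), (16, 43.6, 7), (20, 44.4, 8), (24, 43.9, 9), (28, 44.2, 9), (32, 40.2, 36), (36, 33.5, 7), (40, 30.6, 9), (44, 30.0, 13), (48, 22.2, 9), (52, 21.8, 12), (56, 21.9, 12), (60, 22.0, 9)]
```

View pics/b3c.png

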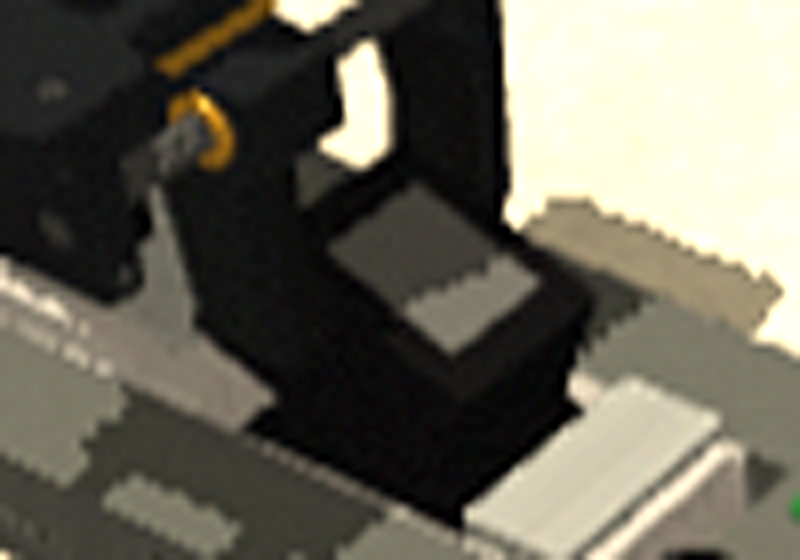

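The nose is under the keeper and on the contact plate (push force 5.6 N). Ease off slightly, loosen the grip and rock to about 12°.

send_rows([
  {"dx": 1.2,"dy": 0,"dz": 0,"turn": 0,"grip": 0.3},
  {"dx": 0,"dy": 0,"dz": 0,"turn": 0,"grip": 0.3},
  {"dx": 1.1,"dy": 0,"dz": 0.9,"turn": 0,"grip": 0.3},
  {"dx": 1.1,"dy": 0,"dz": 0.9,"turn": 0,"grip": 0.3},
  {"dx": 1,"dy": 0,"dz": 0.9,"turn": 0,"grip": 0.3},
  {"dx": 0,"dy": 0,"dz": 0,"turn": 0,"grip": 0.3},
], force=5)

```text
clock: 14.45
tool_pos: [0.5882, -0.167, 0.0597]
eef_rot: [-0.134, 0.991, 0.0, 0.001]
contact_force: [-1.2, -0.4, 0.6]
opening: 0.453
```

```bash
python3 st.py; python3 tilt.py b4|tail -2|cut -c1-220
```

```text
tcp [ 0.5882 -0.167   0.0597] Ftool [ 1.27 -0.02 -0.62] along d 0.5225141741496009 lat -0.3177058610347538 14.45 tiltR [-0.001  0.    -1.   ]
w [(-72, 19.6, 153), (-68, 19.3, 121), (-20, -14.3, 82), (-16, -15.3, 323), (-12, -16.8, 331), (-8, -18.2, 358), (-4, -19.5, 376), (0, -20.8, 395), (4, -22.0, 478), (8, -16.7, 1240), (12, -5.4, 1023), (16, 1.0, 424), (20
s [(-76, 34.0, 25), (-72, 23.7, 65), (-68, 21.0, 32), (-64, 20.6, 35), (-60, 20.8, 30), (-56, 20.9, 33), (-52, 20.5, 31), (-48, 21.0, 27), (-44, -2.5, 39), (-40, 3.7, 104), (-36, 18.1, 131), (-32, -7.4, 52), (-28, -9.8,
```

send_rows([
  {"dx": 1,"dy": 0,"dz": 1,"turn": 0,"grip": 0.3},
  {"dx": 1,"dy": 0,"dz": 1,"turn": 0,"grip": 0.3},
  {"dx": 0.9,"dy": 0,"dz": 1,"turn": 0,"grip": 0.3},
  {"dx": 0.9,"dy": 0,"dz": 1,"turn": 0,"grip": 0.3},
  {"dx": 0.8,"dy": 0,"dz": 1,"turn": 0,"grip": 0.3},
  {"dx": 0,"dy": 0,"dz": 0,"turn": 0,"grip": 0.3},
])

```text
clock: 15.15
tool_pos: [0.5835, -0.1683, 0.0545]
eef_rot: [-0.134, 0.991, 0.0, 0.0]
contact_force: [0.2, -0.7, -1.1]
opening: 0.45
```

```bash
python3 st.py; python3 tilt.py b5|tail -2|cut -c1-420
```

```text
tcp [ 0.5835 -0.1683  0.0545] Ftool [-0.02 -0.74  1.13] along d 0.5176032587528582 lat -0.3176423787486233 15.15 tiltR [-4.e-04  2.e-04 -1.e+00]
w [(-76, 14.4, 60), (-72, 14.2, 236), (-68, 14.1, 219), (-64, 13.1, 3), (-44, -10.0, 204), (-40, -10.8, 20), (-20, -15.2, 1), (-16, -16.8, 311), (-12, -17.7, 372), (-8, -18.7, 392), (-4, -19.6, 414), (0, -20.4, 422), (4, -21.4, 444), (8, -17.4, 1256), (12, -3.5, 1114), (16, 2.5, 380), (20, 1.5, 376), (24, 1.3, 600), (28, 12.9, 892), (32, 20.5, 149), (36, 12.8, 424), (40, 12.7, 420), (44, 12.7, 438), (48, 12.8, 434), 
s [(-76, 15.6, 8), (-72, 15.8, 35), (-68, 15.5, 31), (-64, 15.8, 30), (-60, 15.4, 34), (-56, 15.8, 30), (-52, 15.8, 20), (-44, -5.7, 72), (-40, 8.1, 167), (-36, -7.8, 77), (-32, -11.6, 33), (-28, -12.4, 32), (-24, -13.2, 37), (-20, -14.3, 40), (-16, -15.2, 34), (-12, -16.3, 36), (-8, -17.2, 34), (-4, -18.2, 41), (0, -19.2, 34), (4, -19.5, 32), (8, -19.8, 19), (12, 36.0, 3), (16, 37.3, 5), (20, 35.8, 5), (24, 34.0, 9)
```

send_rows([
  {"dx": 0,"dy": 0,"dz": 0,"turn": 0,"grip": 0.3},
  {"dx": -1,"dy": 0,"dz": 0,"turn": 0,"grip": 0.3},
  {"dx": -1,"dy": 0,"dz": 0,"turn": 0,"grip": 0.3},
  {"dx": -1,"dy": 0,"dz": 0,"turn": 0,"grip": 0.3},
  {"dx": 0,"dy": 0,"dz": 0,"turn": 0,"grip": 0.3},
], force=15)

```text
clock: 15.75
tool_pos: [0.585, -0.1678, 0.0546]
eef_rot: [-0.134, 0.991, -0.0, -0.001]
contact_force: [-4.1, -0.8, 0.7]
opening: 0.458
```

```bash
python3 st.py
```

```text
tcp [ 0.585  -0.1678  0.0546] Ftool [ 4.21  0.35 -0.69] along d 0.5192209932421752 lat -0.31759951348764115 15.75 tiltR [ 2.6e-03  2.0e-04 -1.0e+00]
```

send_rows([
  {"dx": -1,"dy": 0,"dz": 0,"turn": 0,"grip": 0.3},
  {"dx": 0,"dy": 0,"dz": 0,"turn": 0,"grip": 0.3},
])

```text
clock: 15.95
tool_pos: [0.5855, -0.1677, 0.0546]
eef_rot: [-0.134, 0.991, -0.0, -0.002]
contact_force: [-6.9, -0.8, 3.3]
opening: 0.452
```

```bash
python3 st.py
```

```text
tcp [ 0.5855 -0.1677  0.0546] Ftool [ 6.87  1.05 -3.26] along d 0.5196690993623847 lat -0.3176287669952722 15.95 tiltR [ 3.7e-03  2.0e-04 -1.0e+00]
```

send_rows([
  {"dx": 0,"dy": 0,"dz": -0.8,"turn": 0,"grip": 0.3},
  {"dx": 0,"dy": 0,"dz": 0,"turn": 0,"grip": 0.3},
  {"dx": 0,"dy": 0,"dz": 0,"turn": 0,"grip": 0.3},
], force=25)

```text
clock: 16.25
tool_pos: [0.5861, -0.1675, 0.055]
eef_rot: [-0.134, 0.991, 0.0, -0.001]
contact_force: [-4.4, -0.6, -1.9]
opening: 0.448
```

```bash
python3 st.py
```

```text
tcp [ 0.5861 -0.1675  0.055 ] Ftool [4.36 0.57 1.91] along d 0.5203261704394325 lat -0.31763862979193863 16.25 tiltR [ 2.3e-03  4.0e-04 -1.0e+00]
```

send_rows([
  {"dx": -1,"dy": 0,"dz": -0.3,"turn": 0,"grip": 0.3},
  {"dx": 0,"dy": 0,"dz": 0,"turn": 0,"grip": 0.3},
])

```text
clock: 16.45
tool_pos: [0.5871, -0.1673, 0.0552]
eef_rot: [-0.134, 0.991, 0.0, -0.001]
contact_force: [-5.6, 0.2, -2.8]
opening: 0.453
```

```bash
python3 st.py;python3 tilt.py b6|tail -2|cut -c1-420
```

```text
tcp [ 0.5871 -0.1673  0.0552] Ftool [5.31 1.65 2.77] along d 0.521356207905487 lat -0.31763368080016713 16.45 tiltR [ 2.5e-03  4.0e-04 -1.0e+00]
w [(-76, 15.5, 12), (-72, 14.8, 229), (-68, 14.7, 221), (-64, 14.0, 12), (-44, -9.6, 163), (-40, -10.6, 5), (-20, -15.3, 3), (-16, -16.6, 321), (-12, -17.6, 375), (-8, -18.5, 382), (-4, -19.6, 412), (0, -20.4, 429), (4, -21.3, 437), (8, -17.4, 1245), (12, -3.8, 1120), (16, 2.4, 376), (20, 1.5, 390), (24, 1.1, 655), (28, 11.1, 861), (32, 22.0, 368), (36, 14.2, 179), (40, 13.6, 415), (44, 13.5, 437), (48, 13.6, 440), (
s [(-76, 20.9, 12), (-72, 17.4, 65), (-68, 16.0, 28), (-64, 16.3, 34), (-60, 16.0, 34), (-56, 16.1, 29), (-52, 16.1, 31), (-48, 16.2, 20), (-44, -6.5, 63), (-40, 5.8, 135), (-36, 17.2, 92), (-32, -11.3, 41), (-28, -12.2, 31), (-24, -12.8, 33), (-20, -13.9, 40), (-16, -15.2, 38), (-12, -16.2, 38), (-8, -17.6, 33), (-4, -17.7, 37), (0, -19.0, 39), (4, -20.3, 34), (8, -20.8, 14), (12, 37.0, 3), (16, 36.8, 4), (20, 36.4,
```

send_rows([
  {"dx": -0.8,"dy": 0,"dz": 0,"turn": 0,"grip": 0.3},
  {"dx": -0.8,"dy": 0,"dz": 0,"turn": 0,"grip": 0.3},
  {"dx": 0,"dy": 0,"dz": 0,"turn": 0,"grip": 0.3},
])

```text
clock: 16.85
tool_pos: [0.588, -0.167, 0.0552]
eef_rot: [-0.134, 0.991, -0.0, -0.002]
contact_force: [-5.6, -2.1, -2.1]
opening: 0.45
```

```bash
python3 st.py
```

```text
tcp [ 0.588  -0.167   0.0552] Ftool [ 5.94 -0.54  2.13] along d 0.5222995393656501 lat -0.31762950521393346 16.85 tiltR [ 3.7e-03  4.0e-04 -1.0e+00]
```

send_rows([
  {"dx": -0.6,"dy": 0,"dz": 0,"turn": 0,"grip": 0.3},
  {"dx": -0.4,"dy": 0,"dz": 0,"turn": 0,"grip": 0.3},
  {"dx": 0,"dy": 0,"dz": 0,"turn": 0,"grip": 0.3},
])

```text
clock: 17.15
tool_pos: [0.5885, -0.1669, 0.0552]
eef_rot: [-0.134, 0.991, -0.0, -0.002]
contact_force: [-7.5, -1.5, -1.7]
opening: 0.452
```

```bash
python3 st.py
```

```text
tcp [ 0.5885 -0.1669  0.0552] Ftool [7.66 0.54 1.77] along d 0.5227807982308147 lat -0.31762730174583187 17.15 tiltR [ 4.7e-03  4.0e-04 -1.0e+00]
```

Plan: ease off the plate, rock to about 10° under light load so the tail just clears the wall, then push in with a firm grip and lower.

send_rows([
  {"dx": 2,"dy": 0,"dz": 0,"turn": 0,"grip": 0.3},
  {"dx": 2.5,"dy": 0,"dz": 0,"turn": 0,"grip": 0.3},
  {"dx": 0,"dy": 0,"dz": 0,"turn": 0,"grip": 0.3},
  {"dx": 0,"dy": 0,"dz": 0,"turn": 0,"grip": 0.3},
])

```text
clock: 17.55
tool_pos: [0.5864, -0.1675, 0.0556]
eef_rot: [-0.134, 0.991, 0.0, -0.0]
contact_force: [-3.9, -1.3, -4.2]
opening: 0.452
```

```bash
python3 st.py
```

```text
tcp [ 0.5864 -0.1675  0.0556] Ftool [ 4.11 -0.27  4.2 ] along d 0.5206326308997855 lat -0.3176489541503462 17.55 tiltR [-0.e+00  2.e-04 -1.e+00]
```

send_rows([
  {"dx": 0,"dy": 0,"dz": 0,"turn": 0,"grip": 0.3},
  {"dx": 0.8,"dy": 0,"dz": 1,"turn": 0,"grip": 0.3},
  {"dx": 0.8,"dy": 0,"dz": 1,"turn": 0,"grip": 0.3},
  {"dx": 0.9,"dy": 0,"dz": 1,"turn": 0,"grip": 0.3},
  {"dx": 0,"dy": 0,"dz": 0,"turn": 0,"grip": 0.3},
], force=5)

```text
clock: 18.05
tool_pos: [0.5849, -0.1679, 0.053]
eef_rot: [-0.134, 0.991, 0.0, 0.001]
contact_force: [-1.6, -1.0, 0.5]
opening: 0.453
```

```bash
python3 st.py;python3 tilt.py b7|tail -2|cut -c1-420
```

```text
tcp [ 0.5849 -0.1679  0.053 ] Ftool [ 1.85 -0.56 -0.51] along d 0.5190773009628852 lat -0.3177084351319124 18.05 tiltR [-2.2e-03 -1.0e-04 -1.0e+00]
w [(-76, 12.8, 50), (-72, 12.8, 251), (-68, 12.8, 239), (-64, 12.5, 59), (-44, -11.2, 131), (-40, -11.6, 93), (-16, -17.0, 298), (-12, -17.9, 388), (-8, -18.7, 392), (-4, -19.5, 411), (0, -20.3, 441), (4, -21.0, 448), (8, -19.1, 1063), (12, -5.3, 1308), (16, 2.9, 382), (20, 2.1, 390), (24, 1.7, 553), (28, 12.3, 878), (32, 19.6, 233), (36, 11.2, 339), (40, 11.2, 424), (44, 11.1, 444), (48, 11.2, 464), (52, 11.2, 467),
s [(-76, 16.7, 19), (-72, 14.3, 34), (-68, 14.0, 31), (-64, 14.2, 38), (-60, 14.2, 26), (-56, 14.0, 36), (-52, 14.1, 26), (-48, 14.8, 5), (-44, -7.1, 49), (-40, 6.1, 164), (-36, 16.3, 76), (-32, -12.3, 34), (-28, -12.8, 43), (-24, -13.9, 36), (-20, -14.5, 29), (-16, -15.3, 37), (-12, -16.1, 35), (-8, -17.1, 34), (-4, -18.2, 37), (0, -19.0, 34), (4, -19.5, 29), (8, -20.3, 22), (12, 34.6, 2), (16, 35.0, 3), (20, 35.3,
```

send_rows([
  {"dx": 0.8,"dy": 0,"dz": 0.8,"turn": 0,"grip": 0.3},
  {"dx": 0.8,"dy": 0,"dz": 0.7,"turn": 0,"grip": 0.3},
  {"dx": 0,"dy": 0,"dz": 0,"turn": 0,"grip": 0.3},
])

```text
clock: 18.45
tool_pos: [0.5835, -0.1683, 0.0514]
eef_rot: [-0.134, 0.991, 0.0, 0.001]
contact_force: [1.9, -0.3, -1.5]
opening: 0.45
```

```bash
python3 st.py;python3 tilt.py b8|tail -2|cut -c1-420
```

```text
tcp [ 0.5835 -0.1683  0.0514] Ftool [-1.78 -0.84  1.5 ] along d 0.5176060710484144 lat -0.31763984814614865 18.45 tiltR [-0.0023 -0.     -1.    ]
w [(-76, 11.3, 54), (-72, 11.2, 241), (-68, 11.3, 257), (-64, 11.0, 44), (-44, -12.2, 151), (-40, -13.0, 190), (-16, -17.5, 266), (-12, -18.2, 404), (-8, -18.9, 398), (-4, -19.6, 416), (0, -20.2, 457), (4, -20.9, 462), (8, -19.4, 1033), (12, -4.9, 1322), (16, 3.4, 383), (20, 2.6, 400), (24, 2.8, 635), (28, 15.0, 710), (32, 10.3, 157), (36, 9.6, 427), (40, 9.6, 450), (44, 9.6, 449), (48, 9.6, 454), (52, 9.5, 463), (56
s [(-76, 12.7, 11), (-72, 12.8, 29), (-68, 12.8, 29), (-64, 12.8, 34), (-60, 12.9, 27), (-56, 12.6, 32), (-52, 12.6, 23), (-44, -7.0, 67), (-40, 6.7, 184), (-36, -11.7, 53), (-32, -13.1, 30), (-28, -13.6, 40), (-24, -14.8, 31), (-20, -15.0, 33), (-16, -15.9, 35), (-12, -16.7, 37), (-8, -17.5, 32), (-4, -18.2, 38), (0, -18.9, 30), (4, -19.4, 30), (8, -20.1, 21), (12, 33.9, 1), (16, 32.7, 3), (20, 32.9, 3), (24, 33.2,
```

send_rows([
  {"dx": 0,"dy": 0,"dz": 0,"turn": 0,"grip": 0.3},
  {"dx": 0,"dy": 0,"dz": -0.8,"turn": 0,"grip": 0.3},
  {"dx": -1.5,"dy": 0,"dz": 0,"turn": 0,"grip": 0.3},
  {"dx": -1.5,"dy": 0,"dz": 0,"turn": 0,"grip": 0.3},
  {"dx": -1.5,"dy": 0,"dz": 0,"turn": 0,"grip": 0.3},
  {"dx": 0,"dy": 0,"dz": 0,"turn": 0,"grip": 0.3},
], force=20)

```text
clock: 19.15
tool_pos: [0.5845, -0.168, 0.0518]
eef_rot: [-0.134, 0.991, -0.0, -0.002]
contact_force: [-5.0, -0.2, 1.1]
opening: 0.452
```

```bash
python3 st.py
```

```text
tcp [ 0.5845 -0.168   0.0518] Ftool [ 4.89  1.18 -1.08] along d 0.518608222084722 lat -0.317679841137455 19.15 tiltR [ 5.e-03  2.e-04 -1.e+00]
```

send_rows([
  {"dx": -1,"dy": 0,"dz": 0,"turn": 0,"grip": 0.3},
  {"dx": -0.7,"dy": 0,"dz": 0,"turn": 0,"grip": 0.3},
  {"dx": 0,"dy": 0,"dz": 0,"turn": 0,"grip": 0.3},
])

```text
clock: 19.45
tool_pos: [0.5852, -0.1679, 0.0518]
eef_rot: [-0.134, 0.991, -0.0, -0.003]
contact_force: [-5.0, -1.2, 3.2]
opening: 0.454
```

```bash
python3 st.py
```

```text
tcp [ 0.5852 -0.1679  0.0518] Ftool [ 5.18  0.22 -3.19] along d 0.5193892357889484 lat -0.3177424893762423 19.45 tiltR [ 6.6e-03  2.0e-04 -1.0e+00]
```

send_rows([
  {"dx": 0,"dy": 0,"dz": -0.8,"turn": 0,"grip": 0.3},
  {"dx": 0,"dy": 0,"dz": 0,"turn": 0,"grip": 0.3},
])

```text
clock: 19.65
tool_pos: [0.5857, -0.1677, 0.0522]
eef_rot: [-0.134, 0.991, -0.0, -0.003]
contact_force: [-5.5, -1.1, -1.6]
opening: 0.451
```

```bash
python3 st.py
```

```text
tcp [ 0.5857 -0.1677  0.0522] Ftool [5.6  0.36 1.58] along d 0.519858475462826 lat -0.3177167430263727 19.65 tiltR [ 5.6e-03  4.0e-04 -1.0e+00]
```

send_rows([
  {"dx": -0.5,"dy": 0,"dz": -0.5,"turn": 0,"grip": 0.3},
  {"dx": -0.5,"dy": 0,"dz": 0,"turn": 0,"grip": 0.3},
  {"dx": 0,"dy": 0,"dz": 0,"turn": 0,"grip": 0.3},
])

```text
clock: 19.95
tool_pos: [0.5865, -0.1675, 0.0525]
eef_rot: [-0.134, 0.991, -0.0, -0.003]
contact_force: [-5.7, -1.5, -1.2]
opening: 0.454
```

```bash
python3 st.py;python3 tilt.py b9|tail -2|cut -c1-420
```

```text
tcp [ 0.5865 -0.1675  0.0525] Ftool [5.92 0.03 1.19] along d 0.5207006811196732 lat -0.31770634221803273 19.95 tiltR [ 6.1e-03  6.0e-04 -1.0e+00]
w [(-76, 12.3, 21), (-72, 11.8, 238), (-68, 11.8, 248), (-64, 11.6, 68), (-44, -11.9, 134), (-40, -12.4, 150), (-16, -17.3, 282), (-12, -18.0, 392), (-8, -18.8, 402), (-4, -19.5, 422), (0, -20.1, 456), (4, -20.9, 453), (8, -19.5, 1013), (12, -5.3, 1355), (16, 3.3, 383), (20, 2.5, 395), (24, 2.3, 575), (28, 13.6, 813), (32, 19.4, 357), (36, 11.0, 219), (40, 11.1, 424), (44, 11.0, 452), (48, 11.1, 456), (52, 11.1, 459)
s [(-76, 16.9, 25), (-72, 14.3, 47), (-68, 13.1, 36), (-64, 13.3, 28), (-60, 12.9, 35), (-56, 13.2, 30), (-52, 13.3, 34), (-48, 13.4, 14), (-44, -7.8, 41), (-40, 4.9, 183), (-36, -10.9, 61), (-32, -12.8, 37), (-28, -14.1, 29), (-24, -14.4, 37), (-20, -14.6, 37), (-16, -16.1, 35), (-12, -16.5, 36), (-8, -17.3, 33), (-4, -17.9, 38), (0, -18.8, 30), (4, -19.3, 31), (8, -19.8, 24), (12, 33.6, 2), (16, 34.3, 3), (20, 34.3
```

send_rows([
  {"dx": -0.8,"dy": 0,"dz": -0.2,"turn": 0,"grip": 0.3},
  {"dx": -0.6,"dy": 0,"dz": 0,"turn": 0,"grip": 0.3},
  {"dx": 0,"dy": 0,"dz": 0,"turn": 0,"grip": 0.3},
])

```text
clock: 20.35
tool_pos: [0.5872, -0.1673, 0.0526]
eef_rot: [-0.134, 0.991, -0.0, -0.004]
contact_force: [-6.0, -2.4, -1.6]
opening: 0.452
```

```bash
python3 st.py
```

```text
tcp [ 0.5872 -0.1673  0.0526] Ftool [ 6.42 -0.7   1.65] along d 0.5214569963868897 lat -0.3176968903892407 20.35 tiltR [ 7.5e-03  7.0e-04 -1.0e+00]
```

send_rows([
  {"dx": -0.6,"dy": 0,"dz": -0.2,"turn": 0,"grip": 0.3},
  {"dx": -0.4,"dy": 0,"dz": 0,"turn": 0,"grip": 0.3},
  {"dx": 0,"dy": 0,"dz": 0,"turn": 0,"grip": 0.3},
])

```text
clock: 20.65
tool_pos: [0.5877, -0.1672, 0.0527]
eef_rot: [-0.134, 0.991, -0.0, -0.004]
contact_force: [-7.0, -1.1, -0.9]
opening: 0.451
```

```bash
python3 st.py
```

```text
tcp [ 0.5877 -0.1672  0.0527] Ftool [7.05 0.84 0.96] along d 0.5219952372071884 lat -0.3177133891893621 20.65 tiltR [ 8.3e-03  7.0e-04 -1.0e+00]
```

send_rows([
  {"dx": -0.7,"dy": 0,"dz": 0,"turn": 0,"grip": 0.3},
  {"dx": -0.5,"dy": 0,"dz": 0,"turn": 0,"grip": 0.3},
  {"dx": 0,"dy": 0,"dz": 0,"turn": 0,"grip": 0.3},
])

```text
clock: 20.95
tool_pos: [0.5883, -0.167, 0.0526]
eef_rot: [-0.134, 0.991, -0.0, -0.005]
contact_force: [-7.5, -1.2, -0.5]
opening: 0.455
```

```bash
python3 st.py
```

```text
tcp [ 0.5883 -0.167   0.0526] Ftool [7.57 0.87 0.54] along d 0.5226062512854185 lat -0.31772212068536626 20.95 tiltR [ 9.5e-03  7.0e-04 -1.0e+00]
```

send_rows([
  {"dx": -0.5,"dy": 0,"dz": 0,"turn": 0,"grip": 0.3},
  {"dx": 0,"dy": 0,"dz": 0.5,"turn": 0,"grip": 0.3},
  {"dx": 0,"dy": 0,"dz": 0.5,"turn": 0,"grip": 0.3},
  {"dx": 0,"dy": 0,"dz": 0,"turn": 0,"grip": 0.3},
], force=14)

```text
clock: 21.35
tool_pos: [0.5885, -0.167, 0.0523]
eef_rot: [-0.134, 0.991, -0.0, -0.005]
contact_force: [-10.7, -1.4, 4.5]
opening: 0.459
```

```bash
python3 st.py;python3 tilt.py c1|tail -2|cut -c1-420
```

```text
tcp [ 0.5885 -0.167   0.0523] Ftool [10.75  1.52 -4.43] along d 0.522726166671542 lat -0.3177465993155228 21.35 tiltR [ 1.010e-02  4.000e-04 -9.999e-01]
w [(-72, 11.4, 141), (-68, 11.4, 252), (-64, 11.2, 85), (-44, -12.0, 114), (-40, -12.7, 170), (-16, -17.3, 272), (-12, -18.1, 400), (-8, -18.8, 403), (-4, -19.5, 420), (0, -20.1, 457), (4, -20.9, 446), (8, -19.7, 1006), (12, -5.3, 1364), (16, 3.4, 376), (20, 2.6, 404), (24, 3.0, 793), (28, 12.0, 577), (32, 19.4, 366), (36, 19.3, 195), (40, 11.0, 418), (44, 11.0, 452), (48, 11.0, 458), (52, 11.1, 460), (56, 11.1, 473)
s [(-76, 21.0, 18), (-72, 16.2, 63), (-68, 12.4, 36), (-64, 12.3, 32), (-60, 12.7, 32), (-56, 12.6, 30), (-52, 12.9, 30), (-48, 13.1, 29), (-44, -7.9, 55), (-40, 5.4, 147), (-36, -11.4, 60), (-32, -13.1, 38), (-28, -13.5, 36), (-24, -14.2, 36), (-20, -15.0, 33), (-16, -16.0, 34), (-12, -16.6, 33), (-8, -17.4, 36), (-4, -18.1, 30), (0, -18.8, 35), (4, -19.9, 30), (8, -19.9, 22), (12, 34.1, 3), (16, 34.6, 3), (20, 33.7
```

send_rows([
  {"dx": 0.8,"dy": 0,"dz": 0,"turn": 0,"grip": 0.3},
  {"dx": 0,"dy": 0,"dz": 0,"turn": 0,"grip": 0.3},
], force=10)

```text
clock: 21.65
tool_pos: [0.5884, -0.167, 0.0523]
eef_rot: [-0.134, 0.991, -0.0, -0.004]
contact_force: [-9.5, -1.5, 4.4]
opening: 0.453
```

```bash
python3 st.py
```

```text
tcp [ 0.5884 -0.167   0.0523] Ftool [ 9.64  1.08 -4.34] along d 0.522662253069577 lat -0.3177127554964613 21.65 tiltR [ 8.5e-03  4.0e-04 -1.0e+00]
```

send_rows([
  {"dx": 0.3,"dy": 0,"dz": 0.6,"turn": 0,"grip": 0.3},
  {"dx": 0,"dy": 0,"dz": 0,"turn": 0,"grip": 0.3},
])

```text
clock: 21.85
tool_pos: [0.5882, -0.1671, 0.0518]
eef_rot: [-0.134, 0.991, -0.0, -0.004]
contact_force: [-8.9, -1.5, 4.3]
opening: 0.453
```

```bash
python3 st.py;python3 tilt.py c2|tail -2|cut -c1-420
```

```text
tcp [ 0.5882 -0.1671  0.0518] Ftool [ 9.03  0.95 -4.19] along d 0.522474267845331 lat -0.3177756514119455 21.85 tiltR [ 8.3e-03  3.0e-04 -1.0e+00]
w [(-72, 11.0, 159), (-68, 10.9, 246), (-64, 10.7, 73), (-44, -12.3, 150), (-40, -12.9, 190), (-16, -17.5, 263), (-12, -18.2, 399), (-8, -18.8, 405), (-4, -19.6, 430), (0, -20.2, 453), (4, -20.9, 459), (8, -20.1, 934), (12, -5.9, 1427), (16, 3.5, 380), (20, 2.8, 398), (24, 3.1, 747), (28, 12.6, 597), (32, 18.7, 379), (36, 18.6, 189), (40, 10.4, 431), (44, 10.5, 448), (48, 10.5, 462), (52, 10.5, 450), (56, 10.6, 470),
s [(-76, 20.2, 17), (-72, 14.9, 64), (-68, 12.5, 31), (-64, 12.3, 32), (-60, 12.2, 36), (-56, 12.0, 31), (-52, 12.3, 29), (-48, 12.7, 28), (-44, -9.3, 46), (-40, 3.9, 160), (-36, -11.5, 60), (-32, -12.7, 34), (-28, -13.8, 38), (-24, -14.2, 34), (-20, -15.1, 39), (-16, -16.2, 36), (-12, -16.6, 31), (-8, -17.4, 36), (-4, -18.2, 35), (0, -18.8, 31), (4, -19.4, 37), (8, -20.1, 21), (12, 33.3, 1), (16, 32.5, 3), (20, 33.5
```

send_rows([
  {"dx": 0.5,"dy": 0,"dz": 0.6,"turn": 0,"grip": 0.3},
  {"dx": 0.4,"dy": 0,"dz": 0.6,"turn": 0,"grip": 0.3},
  {"dx": 0,"dy": 0,"dz": 0,"turn": 0,"grip": 0.3},
])

```text
clock: 22.25
tool_pos: [0.5877, -0.1673, 0.0507]
eef_rot: [-0.134, 0.991, -0.0, -0.004]
contact_force: [-9.2, -2.1, 4.5]
opening: 0.453
```

```bash
python3 st.py;python3 tilt.py c3|tail -2|cut -c1-420
```

```text
tcp [ 0.5877 -0.1673  0.0507] Ftool [ 9.5   0.39 -4.44] along d 0.5219469977529704 lat -0.31782711057642515 22.25 tiltR [ 7.5e-03  2.0e-04 -1.0e+00]
w [(-72, 9.9, 200), (-68, 9.9, 253), (-64, 9.7, 123), (-44, -13.2, 86), (-40, -13.7, 260), (-16, -17.8, 257), (-12, -18.4, 405), (-8, -19.1, 406), (-4, -19.7, 418), (0, -20.2, 470), (4, -20.8, 454), (8, -20.7, 799), (12, -7.0, 1579), (16, 3.7, 387), (20, 3.0, 397), (24, 3.2, 689), (28, 13.2, 616), (32, 17.7, 388), (36, 17.2, 178), (40, 9.2, 450), (44, 9.3, 445), (48, 9.3, 461), (52, 9.4, 473), (56, 9.4, 479), (60, 9.
s [(-76, 16.2, 7), (-72, 13.5, 67), (-68, 11.0, 32), (-64, 11.1, 33), (-60, 11.1, 34), (-56, 10.9, 28), (-52, 11.6, 31), (-48, 11.3, 26), (-44, -10.0, 43), (-40, 2.4, 172), (-36, -12.5, 54), (-32, -13.7, 29), (-28, -14.2, 40), (-24, -15.0, 33), (-20, -15.9, 33), (-16, -16.5, 36), (-12, -17.5, 32), (-8, -17.9, 31), (-4, -18.6, 39), (0, -19.3, 27), (4, -19.3, 31), (8, -19.7, 21), (12, 7.0, 2), (16, 32.2, 1), (20, 33.1,
```

send_rows([
  {"dx": 0.5,"dy": 0,"dz": 0.6,"turn": 0,"grip": 0.3},
  {"dx": 0.4,"dy": 0,"dz": 0.6,"turn": 0,"grip": 0.3},
  {"dx": 0,"dy": 0,"dz": 0,"turn": 0,"grip": 0.3},
])

```text
clock: 22.65
tool_pos: [0.5872, -0.1674, 0.0495]
eef_rot: [-0.134, 0.991, -0.0, -0.003]
contact_force: [-8.4, -2.1, 5.1]
opening: 0.453
```

```bash
python3 st.py;python3 tilt.py c4|tail -2|cut -c1-420
```

```text
tcp [ 0.5872 -0.1674  0.0495] Ftool [ 8.66  0.21 -5.06] along d 0.5214372271418966 lat -0.31776864978315233 22.65 tiltR [ 6.7e-03  2.0e-04 -1.0e+00]
w [(-76, 9.8, 1), (-72, 8.7, 220), (-68, 8.7, 258), (-64, 8.7, 144), (-44, -14.1, 71), (-40, -14.6, 313), (-36, -15.4, 20), (-16, -18.0, 233), (-12, -18.7, 401), (-8, -19.2, 425), (-4, -19.8, 430), (0, -20.3, 458), (4, -20.7, 483), (8, -21.0, 608), (12, -8.7, 1765), (16, 3.9, 391), (20, 3.3, 400), (24, 3.3, 604), (28, 14.9, 667), (32, 16.4, 393), (36, 8.5, 185), (40, 8.1, 452), (44, 8.0, 462), (48, 8.1, 466), (52, 8.
s [(-76, 14.4, 11), (-72, 12.0, 58), (-68, 10.1, 35), (-64, 10.0, 28), (-60, 10.0, 33), (-56, 10.0, 31), (-52, 10.2, 29), (-48, 10.6, 21), (-44, -10.2, 28), (-40, 1.4, 194), (-36, -13.0, 44), (-32, -14.4, 36), (-28, -15.2, 34), (-24, -15.7, 31), (-20, -16.0, 34), (-16, -16.9, 36), (-12, -17.4, 30), (-8, -17.9, 36), (-4, -18.4, 35), (0, -18.9, 30), (4, -19.2, 29), (8, -20.1, 24), (12, -19.9, 4), (20, 31.2, 1), (24, 31
```

The tail is now about at or below the wall top and forces are steady. Keep rocking.

send_rows([
  {"dx": 0.4,"dy": 0,"dz": 0.6,"turn": 0,"grip": 0.3},
  {"dx": 0.4,"dy": 0,"dz": 0.6,"turn": 0,"grip": 0.3},
  {"dx": 0.3,"dy": 0,"dz": 0.6,"turn": 0,"grip": 0.3},
  {"dx": 0,"dy": 0,"dz": 0,"turn": 0,"grip": 0.3},
])

```text
clock: 23.15
tool_pos: [0.5864, -0.1676, 0.0477]
eef_rot: [-0.134, 0.991, -0.0, -0.003]
contact_force: [-6.9, -1.1, 2.6]
opening: 0.456
```

```bash
python3 st.py;python3 tilt.py c5|tail -2|cut -c1-420
```

```text
tcp [ 0.5864 -0.1676  0.0477] Ftool [ 6.92  0.75 -2.51] along d 0.5206138044442429 lat -0.3177888252984827 23.15 tiltR [ 6.2e-03  2.0e-04 -1.0e+00]
w [(-76, 7.5, 17), (-72, 7.1, 250), (-68, 7.0, 269), (-64, 7.0, 202), (-44, -15.3, 31), (-40, -15.7, 332), (-36, -16.1, 100), (-16, -18.6, 200), (-12, -19.0, 418), (-8, -19.5, 430), (-4, -20.0, 451), (0, -20.3, 468), (4, -20.6, 474), (8, -21.0, 512), (12, -9.7, 1882), (16, 4.1, 384), (20, 3.7, 401), (24, 4.0, 662), (28, 14.3, 545), (32, 14.7, 382), (36, 6.3, 206), (40, 6.2, 450), (44, 6.3, 473), (48, 6.3, 483), (52, 
s [(-76, 10.8, 15), (-72, 9.5, 55), (-68, 8.4, 31), (-64, 8.2, 28), (-60, 8.6, 35), (-56, 8.3, 31), (-52, 8.5, 32), (-48, 9.0, 15), (-44, -11.5, 22), (-40, 0.3, 211), (-36, -14.6, 37), (-32, -15.4, 37), (-28, -16.0, 32), (-24, -16.4, 33), (-20, -16.8, 35), (-16, -17.2, 28), (-12, -17.4, 34), (-8, -17.5, 31), (-4, -18.4, 33), (0, -19.2, 32), (4, -19.4, 21), (8, -19.8, 29), (12, -19.7, 5), (24, 29.6, 1), (32, 29.2, 1),
```

send_rows([
  {"dx": 0.4,"dy": 0,"dz": 0.7,"turn": 0,"grip": 0.3},
  {"dx": 0.3,"dy": 0,"dz": 0.7,"turn": 0,"grip": 0.3},
  {"dx": 0.4,"dy": 0,"dz": 0.7,"turn": 0,"grip": 0.3},
  {"dx": 0,"dy": 0,"dz": 0,"turn": 0,"grip": 0.3},
])

```text
clock: 23.65
tool_pos: [0.5858, -0.1678, 0.0459]
eef_rot: [-0.134, 0.991, -0.0, -0.003]
contact_force: [-7.1, -2.2, 4.6]
opening: 0.455
```

```bash
python3 st.py;python3 tilt.py c6|tail -2|cut -c1-420
```

```text
tcp [ 0.5858 -0.1678  0.0459] Ftool [ 7.48 -0.26 -4.57] along d 0.5199500247974085 lat -0.3177761675037209 23.65 tiltR [ 0.0053 -0.     -1.    ]
w [(-76, 5.5, 48), (-72, 5.3, 268), (-68, 5.3, 263), (-64, 5.2, 256), (-60, 4.5, 6), (-44, -16.1, 5), (-40, -17.0, 324), (-36, -17.3, 200), (-16, -19.0, 158), (-12, -19.4, 426), (-8, -19.7, 447), (-4, -20.1, 458), (0, -20.4, 467), (4, -20.6, 488), (8, -20.9, 501), (12, -10.5, 1896), (16, 4.5, 392), (20, 4.2, 409), (24, 4.7, 714), (28, 12.8, 413), (32, 12.9, 334), (36, 4.4, 272), (40, 4.5, 475), (44, 4.4, 470), (48, 4
s [(-76, 9.8, 24), (-72, 7.2, 46), (-68, 6.5, 31), (-64, 6.8, 31), (-60, 6.8, 35), (-56, 6.7, 31), (-52, 6.4, 31), (-48, 7.2, 10), (-44, -12.0, 11), (-40, -0.2, 221), (-36, -15.7, 35), (-32, -16.6, 31), (-28, -16.9, 38), (-24, -17.1, 32), (-20, -17.6, 32), (-16, -17.5, 26), (-12, -17.9, 34), (-8, -18.1, 32), (-4, -18.9, 30), (0, -19.3, 30), (4, -19.4, 25), (8, -19.8, 27), (12, -19.7, 8), (40, 10.7, 5), (44, 6.6, 5),
```

send_rows([
  {"dx": 0.4,"dy": 0,"dz": 0.7,"turn": 0,"grip": 0.3},
  {"dx": 0.4,"dy": 0,"dz": 0.7,"turn": 0,"grip": 0.3},
  {"dx": 0.4,"dy": 0,"dz": 0.7,"turn": 0,"grip": 0.3},
  {"dx": 0,"dy": 0,"dz": 0,"turn": 0,"grip": 0.3},
])

```text
clock: 24.15
tool_pos: [0.5854, -0.1679, 0.0444]
eef_rot: [-0.134, 0.991, -0.0, -0.002]
contact_force: [-7.5, -1.3, 7.4]
opening: 0.449
```

```bash
python3 st.py;python3 tilt.py c7|tail -2|cut -c1-420
```

```text
tcp [ 0.5854 -0.1679  0.0444] Ftool [ 7.57  0.76 -7.37] along d 0.519582742607323 lat -0.3177699316069717 24.15 tiltR [ 3.6e-03 -3.0e-04 -1.0e+00]
w [(-76, 3.9, 51), (-72, 3.8, 263), (-68, 3.8, 283), (-64, 3.9, 261), (-60, 3.5, 41), (-44, -16.5, 1), (-40, -18.0, 296), (-36, -18.4, 295), (-16, -19.7, 127), (-12, -19.9, 432), (-8, -20.2, 442), (-4, -20.4, 468), (0, -20.6, 483), (4, -20.7, 498), (8, -20.9, 499), (12, -10.9, 1913), (16, 4.7, 385), (20, 4.4, 408), (24, 4.9, 667), (28, 11.3, 406), (32, 11.1, 273), (36, 2.8, 355), (40, 2.8, 473), (44, 2.8, 491), (48, 
s [(-76, 7.8, 20), (-72, 5.3, 39), (-68, 5.3, 33), (-64, 5.0, 30), (-60, 4.9, 32), (-56, 5.1, 31), (-52, 4.9, 32), (-48, 6.0, 6), (-44, -15.2, 2), (-40, -1.2, 229), (-36, -17.1, 36), (-32, -17.3, 33), (-28, -17.7, 30), (-24, -17.9, 34), (-20, -18.2, 27), (-16, -18.2, 39), (-12, -18.7, 29), (-8, -19.1, 31), (-4, -19.4, 24), (0, -19.5, 31), (4, -19.3, 30), (8, -19.8, 19), (12, -19.4, 14), (36, 6.8, 1), (40, 4.5, 3), (4
```

Tilt is about 3.5° with the tail well inside the wall, so the spring jams it there. Let go and look.

send_rows([
  {"dx": 0,"dy": 0,"dz": 0,"turn": 0,"grip": 0.8},
  {"dx": 0,"dy": 0,"dz": 0,"turn": 0,"grip": 0.8},
  {"dx": 0,"dy": 0,"dz": 0,"turn": 0,"grip": 0.8},
  {"dx": 0,"dy": 0,"dz": -5,"turn": 0,"grip": 0.8},
  {"dx": 0,"dy": 0,"dz": -10,"turn": 0,"grip": 0.8},
  {"dx": 0,"dy": 0,"dz": -20,"turn": 0,"grip": 0.8},
  {"dx": 0,"dy": 0,"dz": -10,"turn": 0,"grip": 0.8},
  {"dx": 0,"dy": 0,"dz": 0,"turn": 0,"grip": 0.8},
  {"dx": 0,"dy": 0,"dz": 0,"turn": 0,"grip": 0.8},
])

```text
clock: 25.15
tool_pos: [0.5873, -0.1674, 0.0889]
eef_rot: [-0.134, 0.991, -0.0, 0.0]
contact_force: [0.4, -0.2, -0.2]
opening: 0.805
```

```bash
python3 st.py;python3 tilt.py d1|tail -2; python3 - <<'E'
from h import *
s=get_state()
for n in 'ws':
    q=load('d1'+n); W=cloud(q)
    X=(W[...,:2]-np.array([0.6333,-0.1540]))@np.array([.9639,.2664])*-1000; Y=(W[...,:2]-np.array([0.6333,-0.1540]))@np.array([-.2664,.9639])*1000
    m=(abs(Y)<14)&(W[...,2]>.025)&(W[...,2]<.07)&(X>-30)&(X<100)
    b=np.round(X[m]/4)*4; z=W[...,2][m]*1000
    print(n,[(int(x),round(float(np.median(z[b==x])),1),int((b==x).sum())) for x in np.unique(b)])
q=load('d1s'); c=proj(q,[0.60,-.164,.05])[0].astype(int)
a=q['img'][c[1]-40:c[1]+45,c[0]-60:c[0]+60]
save(q,'d1c.png',cv2.convertScaleAbs(cv2.resize(a,None,fx=6.5,fy=6.5,interpolation=cv2.INTER_CUBIC),alpha=1.8))
E
```

```text
tcp [ 0.5873 -0.1674  0.0889] Ftool [-0.35 -0.26  0.18] along d 0.5214633132407014 lat -0.3178054145124568 25.15 tiltR [-3.e-04 -2.e-04 -1.e+00]
w [(-64, 48.8, 142), (-60, 48.6, 196), (-56, 48.6, 153), (-40, 26.7, 116), (-36, 26.4, 245), (-32, 26.2, 241), (-28, 25.7, 257), (-24, 25.5, 264), (-20, 25.2, 264), (-16, 24.9, 272), (-12, 24.8, 284), (-8, 24.5, 289), (-4, 24.3, 287), (0, 23.9, 302), (4, 23.9, 305), (8, 23.6, 319), (12, 24.1, 532), (16, 42.5, 721), (20, 49.0, 260), (24, 48.7, 270), (28, 53.6, 381), (32, 55.7, 274), (36, 48.0, 165), (40, 47.1, 288), (44, 47.2, 304), (48, 47.1, 317), (52, 47.1, 295), (56, 47.2, 332), (60, 47.1, 148)]
s [(-76, 55.1, 8), (-72, 51.9, 67), (-68, 50.0, 30), (-64, 49.9, 29), (-60, 49.9, 34), (-56, 49.8, 32), (-52, 49.5, 29), (-48, 50.5, 22), (-40, 36.4, 118), (-36, 46.4, 132), (-32, 27.2, 29), (-28, 27.0, 36), (-24, 26.8, 28), (-20, 26.4, 36), (-16, 26.2, 27), (-12, 26.0, 26), (-8, 25.9, 35), (-4, 25.4, 30), (0, 25.0, 31), (4, 25.2, 30), (8, 24.6, 29), (12, 24.4, 28), (16, 25.0, 2), (24, 50.5, 1), (28, 50.6, 3), (36, 54.9, 14), (40, 49.7, 40), (44, 
[... 322 characters left out ...]
5.0, 291), (56, 65.4, 302), (60, 64.7, 519), (64, 45.8, 647), (68, 39.9, 243), (72, 40.2, 251), (76, 35.0, 362), (80, 33.2, 255), (84, 41.0, 145), (88, 41.8, 267), (92, 41.8, 290), (96, 41.8, 282), (100, 41.8, 141)]
s [(-28, 31.4, 69), (-24, 37.2, 61), (-20, 38.8, 29), (-16, 39.1, 28), (-12, 38.9, 30), (-8, 39.1, 30), (-4, 39.4, 28), (0, 38.5, 20), (8, 50.8, 119), (12, 41.7, 118), (16, 61.5, 29), (20, 61.9, 33), (24, 62.2, 24), (28, 62.5, 35), (32, 62.7, 26), (36, 62.9, 25), (40, 63.0, 31), (44, 63.5, 28), (48, 63.9, 28), (52, 63.7, 28), (56, 64.3, 29), (60, 64.5, 26), (64, 63.9, 2), (72, 39.0, 2), (76, 37.6, 1), (84, 34.9, 13), (88, 38.7, 36), (92, 40.2, 21), (96, 40.8, 12), (100, 40.5, 3)]
```

View pics/d1w.png

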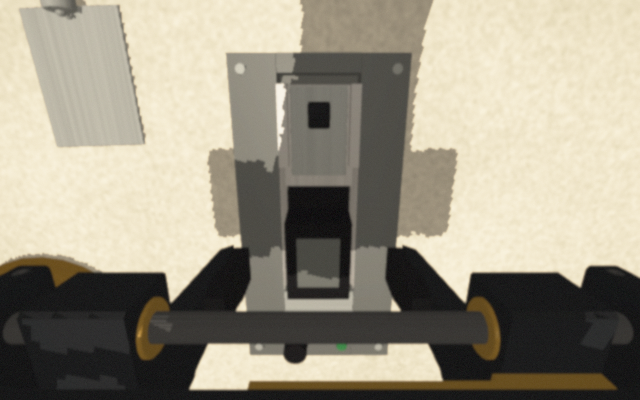

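View pics/d1c.png

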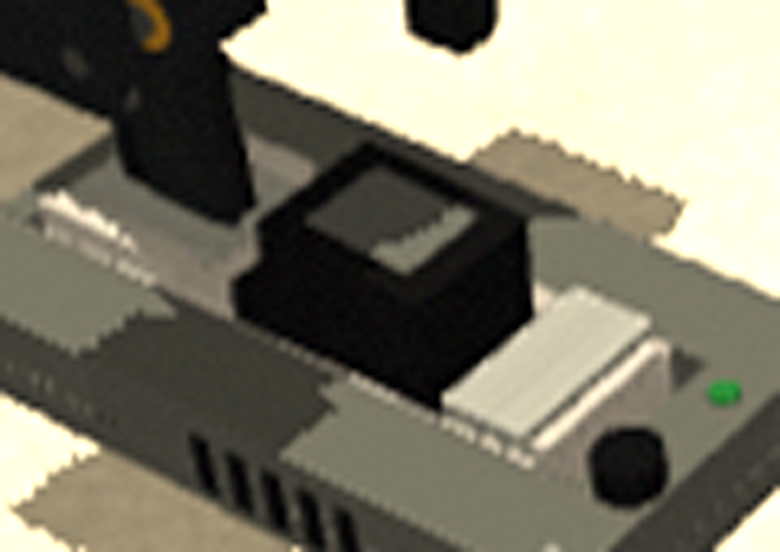

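Pack stays jammed at about 3.7°, nose under the keeper. Shut the fingers and press the block's tail end from above.

send_rows([
  {"dx": 3,"dy": 0,"dz": 0,"turn": 0,"grip": 0},
  {"dx": 3,"dy": 0,"dz": 0,"turn": 0,"grip": 0},
  {"dx": 0,"dy": 0,"dz": 0,"turn": 0,"grip": 0},
  {"dx": 0,"dy": 0,"dz": 0,"turn": 0,"grip": 0},
  {"dx": 0,"dy": 0,"dz": 5,"turn": 0,"grip": 0},
  {"dx": 0,"dy": 0,"dz": 7,"turn": 0,"grip": 0},
  {"dx": 0,"dy": 0,"dz": 6,"turn": 0,"grip": 0},
  {"dx": 0,"dy": 0,"dz": 3,"turn": 0,"grip": 0},
  {"dx": 0,"dy": 0,"dz": 0,"turn": 0,"grip": 0},
  {"dx": 0,"dy": 0,"dz": 0,"turn": 0,"grip": 0},
])

```text
clock: 26.25
tool_pos: [0.5815, -0.1688, 0.0677]
eef_rot: [-0.134, 0.991, 0.0, -0.0]
contact_force: [-0.4, 0.3, 0.2]
opening: 0.001
```

send_rows([
  {"dx": 0,"dy": 0,"dz": 1.5,"turn": 0,"grip": 0},
  {"dx": 0,"dy": 0,"dz": 1,"turn": 0,"grip": 0},
  {"dx": 0,"dy": 0,"dz": 0,"turn": 0,"grip": 0},
])

```text
clock: 26.55
tool_pos: [0.5814, -0.1689, 0.0653]
eef_rot: [-0.134, 0.991, 0.0, -0.0]
contact_force: [0.5, 0.2, -0.4]
opening: 0.007
```

send_rows([
  {"dx": 0,"dy": 0,"dz": 1,"turn": 0,"grip": 0},
  {"dx": 0,"dy": 0,"dz": 0,"turn": 0,"grip": 0},
])

```text
clock: 26.75
tool_pos: [0.5815, -0.1689, 0.0646]
eef_rot: [-0.134, 0.991, -0.0, 0.0]
contact_force: [0.1, -0.1, 1.7]
opening: 0.005
```

send_rows([
  {"dx": 0,"dy": 0,"dz": 0.8,"turn": 0,"grip": 0},
  {"dx": 0,"dy": 0,"dz": 0,"turn": 0,"grip": 0},
])

```text
clock: 26.95
tool_pos: [0.5811, -0.169, 0.0638]
eef_rot: [-0.134, 0.991, -0.0, -0.0]
contact_force: [-2.2, 0.0, 5.1]
opening: 0.008
```

send_rows([
  {"dx": 0,"dy": 0,"dz": 0.8,"turn": 0,"grip": 0},
  {"dx": 0,"dy": 0,"dz": 0,"turn": 0,"grip": 0},
])

```text
clock: 27.15
tool_pos: [0.5806, -0.1692, 0.0628]
eef_rot: [-0.134, 0.991, -0.0, -0.001]
contact_force: [-2.5, -0.4, 4.3]
opening: 0.004
```

send_rows([
  {"dx": 0,"dy": 0,"dz": 0.8,"turn": 0,"grip": 0},
  {"dx": 0,"dy": 0,"dz": 0,"turn": 0,"grip": 0},
])

```text
clock: 27.35
tool_pos: [0.58, -0.1694, 0.0618]
eef_rot: [-0.134, 0.991, -0.0, -0.001]
contact_force: [-3.3, -0.3, 5.3]
opening: 0.008
```

Going down smoothly at about 5 N. Continue.

send_rows([
  {"dx": 0,"dy": 0,"dz": 0.8,"turn": 0,"grip": 0},
  {"dx": 0,"dy": 0,"dz": 0,"turn": 0,"grip": 0},
])

```text
clock: 27.55
tool_pos: [0.5799, -0.1693, 0.0609]
eef_rot: [-0.134, 0.991, -0.0, -0.002]
contact_force: [-3.4, -0.5, 4.9]
opening: 0.005
```

send_rows([
  {"dx": 0,"dy": 0,"dz": 0.7,"turn": 0,"grip": 0},
  {"dx": 0,"dy": 0,"dz": 0,"turn": 0,"grip": 0},
])

```text
clock: 27.75
tool_pos: [0.5798, -0.1694, 0.0605]
eef_rot: [-0.134, 0.991, -0.0, -0.002]
contact_force: [-4.8, -0.5, 7.1]
opening: 0.006
```

send_rows([
  {"dx": 0,"dy": 0,"dz": 0.5,"turn": 0,"grip": 0},
  {"dx": 0,"dy": 0,"dz": 0,"turn": 0,"grip": 0},
])

```text
clock: 27.95
tool_pos: [0.5798, -0.1694, 0.0605]
eef_rot: [-0.134, 0.991, -0.0, -0.002]
contact_force: [-6.0, -1.2, 10.9]
opening: 0.007
```

It bottoms at 60.5 mm (the seated top is 60). Back off and check.

send_rows([
  {"dx": 0,"dy": 0,"dz": -2,"turn": 0,"grip": 0},
  {"dx": 0,"dy": 0,"dz": -10,"turn": 0,"grip": 0},
  {"dx": 0,"dy": 0,"dz": -20,"turn": 0,"grip": 0},
  {"dx": 0,"dy": 0,"dz": -15,"turn": 0,"grip": 0},
  {"dx": 0,"dy": 0,"dz": 0,"turn": 0,"grip": 0},
  {"dx": 0,"dy": 0,"dz": 0,"turn": 0,"grip": 0},
])

```text
clock: 28.55
tool_pos: [0.5818, -0.1689, 0.1072]
eef_rot: [-0.134, 0.991, -0.0, 0.001]
contact_force: [-0.2, 0.0, -1.0]
opening: 0.006
```

```bash
cat > prof.py <<'E'
from h import *
import sys
n0=sys.argv[1]
for n in ['wrist','scene','top']:
    q=snapshot(n); dump(q,n0+n[0]); W=cloud(q); k=np.array([0.6333,-0.1540])
    X=(W[...,:2]-k)@np.array([.9639,.2664])*-1000; Y=(W[...,:2]-k)@np.array([-.2664,.9639])*1000
    m=(abs(Y)<14)&(W[...,2]>.025)&(W[...,2]<.07)&(X>-30)&(X<136)
    b=np.round(X[m]/4)*4; z=W[...,2][m]*1000
    print(n,[(int(x),round(float(np.median(z[b==x])),1),int((b==x).sum())) for x in np.unique(b)])
    if n=='scene':
        c=proj(q,[0.59,-.164,.05])[0].astype(int); a=q['img'][c[1]-40:c[1]+45,c[0]-60:c[0]+60]
        save(q,n0+'c.png',cv2.convertScaleAbs(cv2.resize(a,None,fx=6.5,fy=6.5,interpolation=cv2.INTER_CUBIC),alpha=1.8))
    if n=='wrist': save(q,n0+'w.png')
E
python3 st.py; python3 prof.py e1
```

```text
tcp [ 0.5818 -0.1689  0.1072] Ftool [0.23 0.09 0.98] along d 0.5157827886321611 lat -0.31780667563614734 28.55 tiltR [-1.e-03 -3.e-04 -1.e+00]
wrist [(-24, 40.7, 6), (-20, 40.5, 8), (-16, 40.2, 10), (-12, 40.7, 4), (40, 61.3, 27), (44, 61.5, 218), (48, 61.4, 237), (52, 61.4, 231), (56, 61.3, 237), (60, 61.3, 247), (64, 49.5, 683), (68, 35.2, 214), (72, 35.3, 205), (76, 34.2, 233), (80, 33.3, 204), (84, 33.7, 112), (88, 41.8, 239), (92, 41.7, 236), (96, 41.7, 233), (100, 41.9, 235), (104, 41.8, 247), (108, 41.7, 252), (112, 41.7, 241), (116, 42.4, 236), (120, 62.7, 271), (124, 62.8, 272), (128, 42.3, 319), (132, 41.7, 262), (136, 41.8, 132)]
scene [(-28, 30.9, 73), (-24, 37.0, 55), (-20, 38.8, 34), (-16, 39.1, 25), (-12, 39.2, 33), (-8, 38.9, 31), (-4, 39.1, 26), (0, 39.0, 19), (4, 36.9, 1), (8, 39.2, 15), (12, 45.4, 217), (16, 60.1, 28), (20, 60.0, 31), (24, 59.9, 22), (28, 60.0, 27), (32, 60.3, 29), (36, 60.0, 28), (40, 60.2, 26), (44, 60.2, 31), (48, 60.4, 25), (52, 60.1, 20), (56, 59.9, 25), (60, 60.1, 28), (64, 59.7, 16), (76, 34.1, 2), (80, 31.7, 4), (84, 32.4, 17), (88, 40.1, 42), (92, 40.7, 25), (96, 40.4, 28), (100, 40.6, 30), (104, 40.6, 23), (108, 40.6, 21), (112, 40.5, 27), (116, 50.1, 94), (120, 47.5, 28), (124, 56.0, 36), (128, 50.6, 29), (132, 40.5, 9), (136, 40.6, 6)]
top [(-28, 38.5, 18), (-24, 39.7, 20), (-20, 40.3, 20), (-16, 40.2, 21), (-12, 40.3, 20), (-8, 39.5, 22), (-4, 38.7, 22), (0, 29.2, 20), (4, 30.4, 16), (8, 61.4, 10), (12, 61.8, 9), (16, 61.7, 9), (36, 60.5, 7), (40, 61.7, 9), (44, 61.8, 11), (48, 61.0, 8), (52, 60.3, 9), (56, 62.7, 11), (60, 58.2, 12), (64, 35.4, 6), (76, 31.9, 2), (80, 32.8, 15), (84, 41.6, 12), (88, 41.0, 22), (92, 41.8, 22), (96, 41.2, 20), (100, 42.0, 22), (104, 40.7, 21), (108, 42.0, 21), (112, 42.6, 22), (116, 53.8, 22), (120, 58.5, 20), (124, 53.3, 22), (128, 41.9, 20), (132, 41.9, 22), (136, 38.2, 9)]
```

View pics/e1w.png

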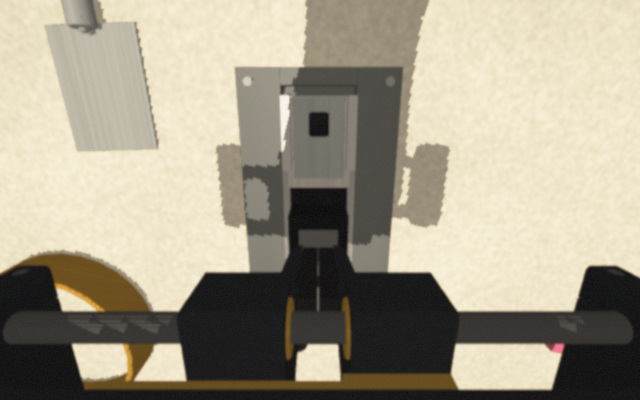

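View pics/e1c.png

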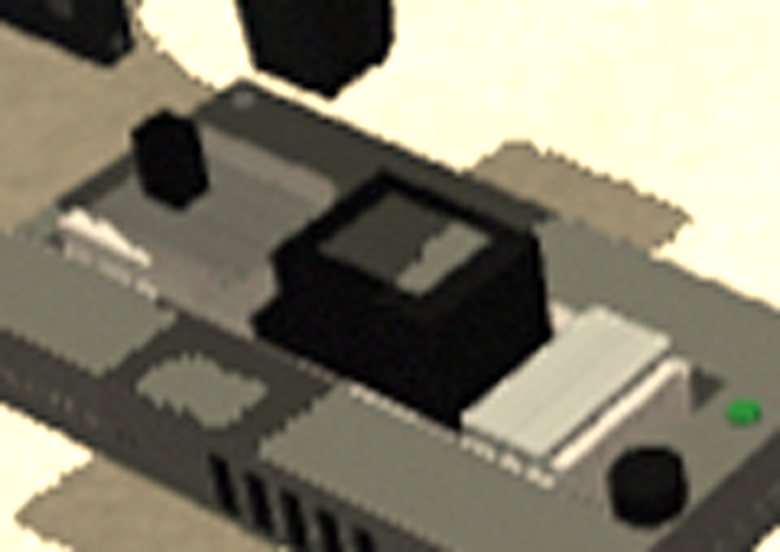

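Pack is flat: its top reads 60 mm all along in the scene camera. Next, the latch: move the shut fingers behind the fin.

send_rows([
  {"dx": 15,"dy": 0,"dz": 0,"turn": 0,"grip": 0},
  {"dx": 30,"dy": 0,"dz": 0,"turn": 0,"grip": 0},
  {"dx": 30,"dy": 0,"dz": 0,"turn": 0,"grip": 0},
  {"dx": 18,"dy": 0,"dz": 0,"turn": 0,"grip": 0},
  {"dx": 0,"dy": 0,"dz": 10,"turn": 0,"grip": 0},
  {"dx": 0,"dy": 0,"dz": 20,"turn": 0,"grip": 0},
  {"dx": 0,"dy": 0,"dz": 17,"turn": 0,"grip": 0},
  {"dx": 0,"dy": 0,"dz": 8,"turn": 0,"grip": 0},
  {"dx": 0,"dy": 0,"dz": 0,"turn": 0,"grip": 0},
  {"dx": 0,"dy": 0,"dz": 0,"turn": 0,"grip": 0},
])

```text
clock: 29.7
tool_pos: [0.4925, -0.1932, 0.0518]
eef_rot: [-0.134, 0.991, 0.0, 0.0]
contact_force: [-0.1, -0.5, 0.5]
opening: 0.006
```

```bash
python3 st.py; python3 - <<'E'
from h import *
q=snapshot('scene'); c=proj(q,[0.50,-.19,.05])[0].astype(int); a=q['img'][c[1]-50:c[1]+45,max(0,c[0]-60):c[0]+60]
save(q,'f1c.png',cv2.convertScaleAbs(cv2.resize(a,None,fx=6,fy=6,interpolation=cv2.INTER_CUBIC),alpha=1.8))
E
```

```text
tcp [ 0.4925 -0.1932  0.0518] Ftool [ 0.26 -0.41 -0.52] along d 0.42321478835864085 lat -0.31743868883230064 29.7 tiltR [-6.e-04  2.e-04 -1.e+00]
```

View pics/f1c.png

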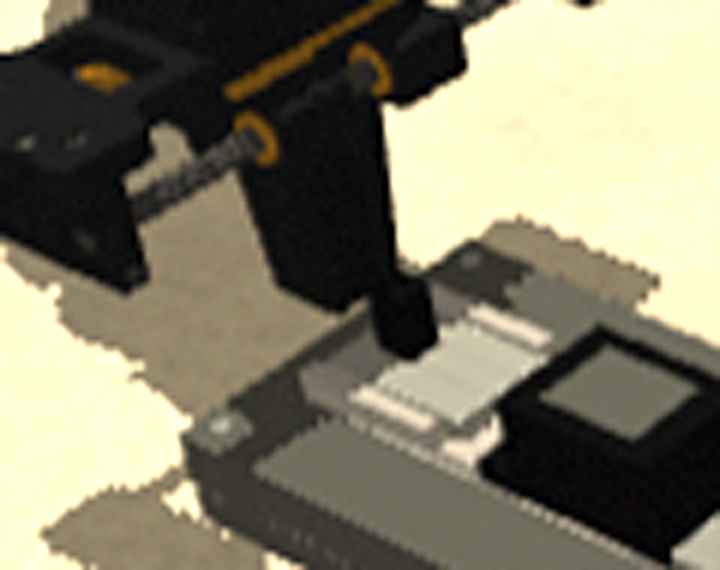

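send_rows([
  {"dx": -3,"dy": 0,"dz": 0,"turn": 0,"grip": 0},
  {"dx": -3,"dy": 0,"dz": 0,"turn": 0,"grip": 0},
  {"dx": -2,"dy": 0,"dz": 0,"turn": 0,"grip": 0},
  {"dx": -2,"dy": 0,"dz": 0,"turn": 0,"grip": 0},
  {"dx": -2,"dy": 0,"dz": 0,"turn": 0,"grip": 0},
  {"dx": -2,"dy": 0,"dz": 0,"turn": 0,"grip": 0},
  {"dx": 0,"dy": 0,"dz": 0,"turn": 0,"grip": 0},
])

```text
clock: 30.45
tool_pos: [0.5052, -0.19, 0.0519]
eef_rot: [-0.134, 0.991, -0.0, -0.0]
contact_force: [-1.0, -0.3, 0.9]
opening: 0.007
```

send_rows([
  {"dx": -2,"dy": 0,"dz": 0,"turn": 0,"grip": 0},
  {"dx": -2,"dy": 0,"dz": 0,"turn": 0,"grip": 0},
  {"dx": -2,"dy": 0,"dz": 0,"turn": 0,"grip": 0},
  {"dx": 0,"dy": 0,"dz": 0,"turn": 0,"grip": 0},
])

```text
clock: 30.85
tool_pos: [0.5116, -0.1882, 0.0518]
eef_rot: [-0.134, 0.991, 0.0, 0.0]
contact_force: [-1.0, -1.6, -0.6]
opening: 0.005
```

```bash
python3 st.py
```

```text
tcp [ 0.5116 -0.1882  0.0518] Ftool [ 1.35 -1.29  0.63] along d 0.4430126346149476 lat -0.31769317526604035 30.85 tiltR [-7.e-04 -0.e+00 -1.e+00]
```

send_rows([
  {"dx": -1.5,"dy": 0,"dz": 0,"turn": 0,"grip": 0},
  {"dx": -1.5,"dy": 0,"dz": 0,"turn": 0,"grip": 0},
  {"dx": 0,"dy": 0,"dz": 0,"turn": 0,"grip": 0},
])

```text
clock: 31.15
tool_pos: [0.5143, -0.1875, 0.0518]
eef_rot: [-0.134, 0.991, 0.0, 0.0]
contact_force: [-1.5, -1.0, 0.4]
opening: 0.007
```

```bash
python3 st.py
```

```text
tcp [ 0.5143 -0.1875  0.0518] Ftool [ 1.76 -0.59 -0.4 ] along d 0.4457706138219485 lat -0.31770598700931096 31.15 tiltR [-4.e-04 -0.e+00 -1.e+00]
```

send_rows([
  {"dx": -1.5,"dy": 0,"dz": 0,"turn": 0,"grip": 0},
  {"dx": 0,"dy": 0,"dz": 0,"turn": 0,"grip": 0},
])

```text
clock: 31.35
tool_pos: [0.5156, -0.1871, 0.0519]
eef_rot: [-0.134, 0.991, 0.0, 0.0]
contact_force: [-1.4, -1.1, -0.3]
opening: 0.004
```

```bash
python3 st.py
```

```text
tcp [ 0.5156 -0.1871  0.0519] Ftool [ 1.63 -0.66  0.3 ] along d 0.44719527182926705 lat -0.3176651095727873 31.35 tiltR [-3.e-04  0.e+00 -1.e+00]
```

send_rows([
  {"dx": -1,"dy": 0,"dz": 0,"turn": 0,"grip": 0},
  {"dx": 0,"dy": 0,"dz": 0,"turn": 0,"grip": 0},
])

```text
clock: 31.55
tool_pos: [0.5165, -0.1868, 0.0519]
eef_rot: [-0.134, 0.991, -0.0, 0.0]
contact_force: [-1.9, -1.3, 0.1]
opening: 0.011
```

```bash
python3 st.py
```

```text
tcp [ 0.5165 -0.1868  0.0519] Ftool [ 2.13 -0.75 -0.1 ] along d 0.4480638125135658 lat -0.31768873711083884 31.55 tiltR [-1.e-04 -0.e+00 -1.e+00]
```

send_rows([
  {"dx": -1,"dy": 0,"dz": 0,"turn": 0,"grip": 0},
  {"dx": 0,"dy": 0,"dz": 0,"turn": 0,"grip": 0},
])

```text
clock: 31.75
tool_pos: [0.5165, -0.1868, 0.0518]
eef_rot: [-0.134, 0.991, -0.0, -0.001]
contact_force: [-3.6, -2.2, 1.6]
opening: 0.008
```

send_rows([
  {"dx": -1,"dy": 0,"dz": 0,"turn": 0,"grip": 0},
  {"dx": 0,"dy": 0,"dz": 0,"turn": 0,"grip": 0},
])

```text
clock: 31.95
tool_pos: [0.5165, -0.1868, 0.0518]
eef_rot: [-0.134, 0.991, -0.0, -0.002]
contact_force: [-5.0, -2.7, 3.3]
opening: 0.005
```

```bash
python3 st.py; python3 prof.py g1 | cut -c1-900
```

```text
tcp [ 0.5165 -0.1868  0.0518] Ftool [ 5.58 -1.32 -3.27] along d 0.44812621655251744 lat -0.31770461102874886 31.95 tiltR [ 0.0036  0.     -1.    ]
wrist [(52, 60.8, 17), (56, 61.3, 254), (60, 61.3, 251), (64, 54.6, 1033), (100, 64.2, 4), (104, 64.1, 14), (108, 64.2, 10), (112, 69.7, 3), (116, 68.8, 19), (120, 34.4, 29), (124, 33.3, 305), (128, 33.3, 328), (132, 59.2, 1146), (136, 33.3, 165)]
scene [(-28, 30.6, 76), (-24, 37.8, 60), (-20, 39.1, 28), (-16, 38.8, 27), (-12, 38.7, 33), (-8, 39.1, 29), (-4, 39.0, 26), (0, 38.9, 21), (8, 52.2, 10), (12, 44.7, 220), (16, 60.2, 33), (20, 60.2, 28), (24, 60.0, 26), (28, 60.5, 27), (32, 60.4, 29), (36, 60.3, 27), (40, 60.4, 27), (44, 60.1, 28), (48, 60.5, 26), (52, 60.1, 25), (56, 60.3, 25), (60, 60.0, 24), (64, 60.0, 18), (76, 41.0, 3), (80, 40.6, 5), (84, 40.9, 13), (88, 40.7, 22), (92, 40.2, 25), (96, 40.5, 29), (100, 49.0, 86), (104, 48.1, 42), (108, 56.7, 35), (112, 62.9, 88), (116, 58.2, 29), (120, 40.4, 13), (124, 49.1, 4), (132, 32.5, 8), (136, 32.1, 9)]
top [(-28, 39.2, 18), (-24, 40.5, 18), (-20, 40.3, 21), (-16, 40.3, 19), (-12, 39.6, 22), (-8, 39.7, 20), (-4, 38.8, 24), (0, 27.9, 19), (4, 28.8, 15), (8, 60.9, 12), (12, 60.0, 20), (16, 61.1, 20), (20, 60.8, 24), (24, 61.7, 19), (28, 60.6, 21), (32, 62.8, 22), (36, 61.3, 20), (40, 61.3, 21), (44, 61.3, 23), (48, 61.0, 21), (52, 60.5, 21), (56, 60.7, 23), (60, 59.1, 26), (64, 34.5, 19), (68, 41.9, 20), (72, 41.5, 20), (76, 41.4, 20), (80, 42.2, 20), (84, 40.2, 14), (88, 40.5, 3), (92, 39.4, 1), (112, 40.5, 3), (116, 38.6, 3), (120, 35.2, 3), (124, 32.1, 4), (128, 33.6, 5), (132, 33.0, 3), (136, 32.1, 2)]
```

View pics/g1c.png

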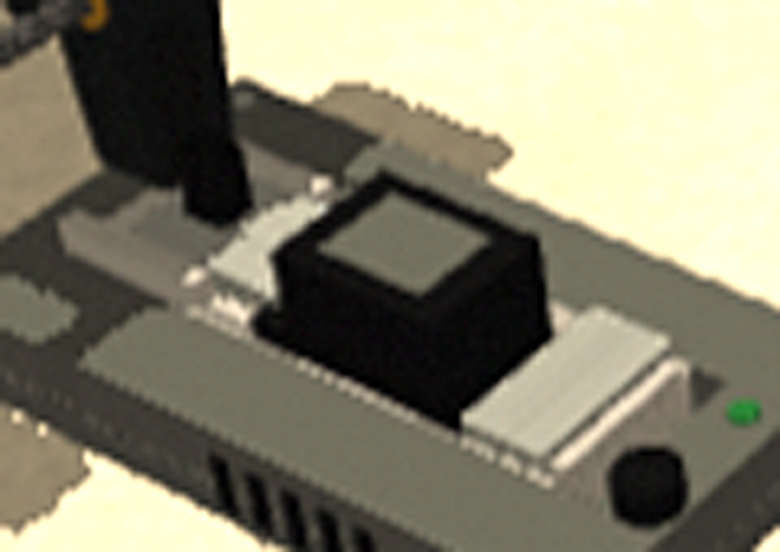

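Latch hit its end stop: tongue tip went from 85 to about 68 mm from the keeper, i.e. 16 mm of travel. Withdraw and verify.

send_rows([
  {"dx": 4,"dy": 0,"dz": 0,"turn": 0,"grip": 0},
  {"dx": 6,"dy": 0,"dz": 0,"turn": 0,"grip": 0},
  {"dx": 0,"dy": 0,"dz": -20,"turn": 0,"grip": 0},
  {"dx": 0,"dy": 0,"dz": -40,"turn": 0,"grip": 0},
  {"dx": 0,"dy": 0,"dz": -40,"turn": 0,"grip": 0},
  {"dx": 10,"dy": 0,"dz": -40,"turn": 0,"grip": 0},
  {"dx": -40,"dy": 0,"dz": -10,"turn": 0,"grip": 0},
  {"dx": -40,"dy": 0,"dz": 0,"turn": 0,"grip": 0},
  {"dx": -40,"dy": 0,"dz": 0,"turn": 0,"grip": 0},
  {"dx": 0,"dy": 0,"dz": 0,"turn": 0,"grip": 0},
  {"dx": 0,"dy": 0,"dz": 0,"turn": 0,"grip": 0},
])

```text
clock: 33.2
tool_pos: [0.6152, -0.1586, 0.2015]
eef_rot: [-0.135, 0.991, 0.0, 0.0]
contact_force: [-0.3, -1.3, 0.3]
opening: 0.006
```

```bash
python3 st.py; python3 prof.py h1 | cut -c1-900; python3 - <<'E'
from h import *
p=load('h1s'); save(p,'h1s.png')
a=load('scene0'); d=np.abs(a['img'].astype(int)-p['img']).sum(2)
for n,(u0,v0,u1,v1) in dict(spare=(270,172,306,202),jar=(372,230,397,250),dish=(299,156,340,175),beaker=(347,250,387,313)).items(): print(n,np.median(d[v0:v1,u0:u1]),(d[v0:v1,u0:u1]>60).mean())
E
```

```text
tcp [ 0.6152 -0.1586  0.2015] Ftool [ 0.63 -1.14 -0.31] along d 0.5506972513869433 lat -0.3167988632931099 33.2 tiltR [-8.e-04  6.e-04 -1.e+00]
wrist [(-28, 35.3, 51), (-24, 40.3, 80), (-20, 40.3, 99), (-16, 40.2, 85), (-12, 40.4, 102), (-8, 40.2, 102), (-4, 40.3, 101), (0, 37.6, 141), (12, 61.1, 104), (16, 61.3, 131), (20, 61.5, 118), (24, 61.5, 122), (28, 61.3, 125), (32, 61.4, 120), (36, 61.4, 119), (40, 61.5, 133), (44, 61.5, 135), (48, 61.4, 118), (52, 61.4, 131), (56, 61.4, 139), (60, 61.2, 121), (64, 50.6, 227), (68, 35.8, 91), (72, 41.6, 118), (76, 41.7, 149), (80, 41.7, 120), (84, 41.7, 120), (88, 41.8, 149), (92, 41.9, 119), (96, 41.8, 149), (100, 42.5, 132), (104, 42.6, 149), (108, 43.1, 129), (112, 42.4, 127), (116, 41.9, 152), (120, 41.8, 125), (124, 33.3, 119), (128, 33.1, 150), (132, 33.3, 122), (136, 33.2, 85)]
scene [(-28, 30.8, 74), (-24, 37.5, 63), (-20, 38.7, 25), (-16, 39.2, 29), (-12, 39.1, 34), (-8, 38.9, 30), (-4, 38.8, 27), (0, 38.7, 19), (8, 35.7, 15), (12, 44.9, 212), (16, 59.9, 28), (20, 59.9, 35), (24, 60.2, 27), (28, 60.2, 28), (32, 60.5, 26), (36, 60.2,
[... 348 characters left out ...]
2, 33.1, 6), (136, 32.2, 11)]
top [(-24, 40.1, 1), (-20, 38.6, 7), (-16, 39.8, 8), (-12, 39.6, 8), (-8, 40.1, 8), (-4, 36.8, 9), (0, 29.2, 5), (4, 29.4, 4), (8, 59.4, 8), (12, 61.6, 12), (16, 60.4, 11), (20, 58.6, 3), (36, 60.3, 12), (40, 61.5, 16), (44, 60.3, 22), (48, 61.7, 21), (52, 60.9, 20), (56, 60.8, 23), (60, 59.3, 24), (64, 34.8, 19), (68, 40.8, 21), (72, 41.5, 19), (76, 41.6, 21), (80, 41.7, 21), (84, 40.9, 19), (88, 41.4, 22), (92, 41.9, 23), (96, 42.9, 19), (100, 51.0, 22), (104, 60.5, 20), (108, 54.2, 20), (112, 42.2, 19), (116, 41.4, 22), (120, 33.7, 20), (124, 33.4, 20), (128, 33.4, 21), (132, 32.8, 23), (136, 33.9, 9)]
spare 10.0 0.0
jar 49.0 0.0
dish 44.0 0.0
beaker 40.0 0.0
```

View pics/h1w.png

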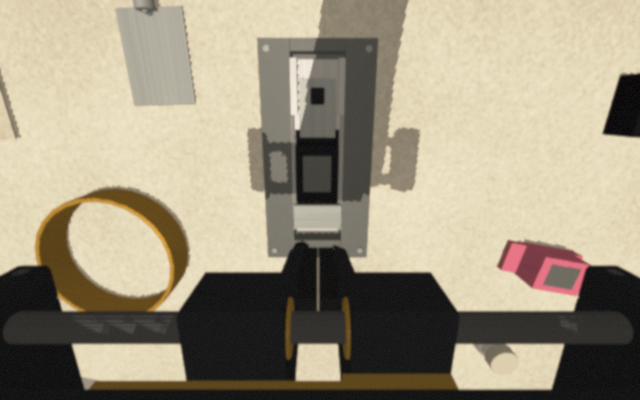

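View pics/h1s.png

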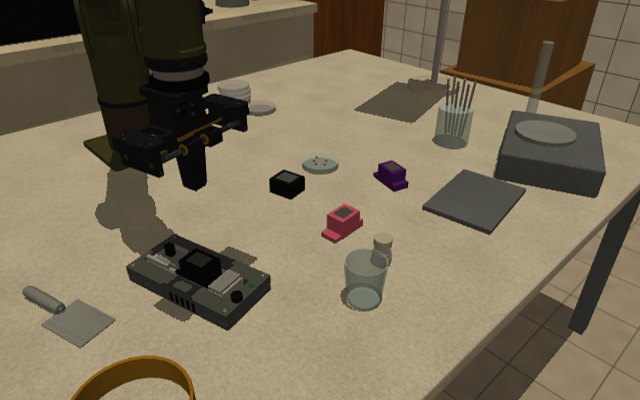

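Pack is flat in the bay, the latch tongue covers its tail, and the other objects are unchanged. Hand in.

```bash
python3 -c "
from plant import finish_job; print(finish_job())"
```

```text
the job is handed in; nothing more can be done
None
```

I loaded the stepped black pack into the power unit, shut the latch over its tail and handed the job in at about 33 s of the 69 s allowed. `finish_job` gives no verdict, so I have only my own checks to go on.

**How it went**
- I gripped the block near its tail and pivoted it about 22° nose-down against the table.
- I felt for the bay floor, slid the nose under the keeper onto the spring contacts, and rocked it down to about 3.5°.
- I let go and pressed the tail down from above with shut fingers until it bottomed, then pushed the latch fin to its end stop and moved clear.

**Last checks**
- **Pack:** its top is level along its whole length, at 60 mm above the table in the scene camera. The wrist and top cameras read about 61 mm, which fits their 1–1.5 mm height offset.
- **Latch:** the tongue tip moved from about 85 to 69 mm from the keeper edge and the fin moved about 16 mm, which is full travel. It stayed there after I let go.
- **Other objects:** the spare pack, jar, dish and beaker look unmoved in before and after pictures. The gripper is shut, clear and touching nothing.

**Forces:** two readings came close to the 12 N limit.
- While pushing on the contacts, the measured push briefly reached 10.7 N along the bay with 4.5 N upward on the tool, about 11.6 N combined.
- At the end of the final press it read 10.9 N down with about 6 N sideways, roughly 12.5 N combined. That is slightly over 12 N for one reading if the combined force is what counts.

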